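# Latch the two-part flow cell shut

### The job

Shut the two-part flow cell: take the spring bail by its red barrel grip, bring its crossbar down behind the brass hook and draw it back gently, only until you feel it meet the hook under its lip: a few newtons are enough, do not tug on it. Let it go, then press the red lever over past its dead centre and fully home, gently, so that the latch stays shut by itself and the blue half is drawn tight against the metal half. Leave the dishes, vial, filter stand, marker and label roll where they are.

Things in the scene. Friction and masses are not known exactly. Their poses are not given: they have to be found in the camera images.
- flow_cell: Flow cell, screwed down: dark base plate 165 x 84 x 8 mm (x -95 to +70), a metal half (x -80 to 0), a blue half and a latch on top. Origin on the table under the seam of the halves, on the middle plane. x runs from the lever towards the brass hook, y across, z up. Halves 60 mm wide, tops at z = 34 mm. Two guide blocks at x 59 to 69, y +-22, tops z = 20 mm. The latch works in the plane y = 0.
- cell_half: Blue half with the brass hook; axes as the flow cell's. Its origin coincides with the cell's when shut and lies 1.6 mm further along x when open (as at the start): a seal spring holds it open with 5 N, shutting takes 6.5 N. Its flat top (z = 34 mm) runs under and beyond the hook's lip to x = 50 mm, as a sill for the crossbar to slide on.
- hook_nominal (a point): Where the crossbar's centre would lie, caught, at the hook's middle setting (38 mm above the table; moves with the blue half). BUT the hook is set up to 8 mm nearer or farther along x, unmeasured: find it by feel. It keeps its setting. Its post, 16 mm wide, has its bearing face 2.5 mm to the -x side of that point; the lip on it points to +x, reaches 4 mm beyond the face, underside z = 43.5, top z = 47.5 mm.
- lever_pivot (a point): The lever's pivot, fixed on the flow cell at x = -30, y = 0, z = 53 mm of its frame; the pivot axis is along y. Bracket cheeks 27 mm wide over all stand round it, to z = 59 mm.
- hook_bar: Outer part of the bail: crossbar, legs, red grip. Origin on the pin that joins bail and lever (on the lever, 18 mm from its pivot, so moving the bail also turns the lever); x along the bail towards the crossbar, y along the crossbar. Sprung lengthwise: stretches only above 8 N of tension, 1 mm per 0.8 N, up to 20 mm. Drawing it towards the lever takes about 3 to 4 N against the lever's friction, and more once the hook is met.
- crossbar (a point): Middle of the bail's steel crossbar (5 mm thick, 43 mm long, along the cell's y), 69.6 mm from the bail's pin when not stretched. Between sill and lip its centre is 36.5 to 41 mm above the table.
- bail_grip (a point): Centre of the bail's red barrel grip (14 mm thick, 24 mm long along the cell's y, rounded ends) on a cranked 6 mm neck: 38 mm beyond the crossbar along the bail and 28 mm above the bail's plane. Gripped across its ends (fingers closing along the cell's y) it can turn about y between the fingers.
- lever_tip (a point): In the middle of the lever's thickness, 54 mm from the pivot, on its red end pad (24 mm wide, 8 mm thick, 36 to 62 mm from the pivot).
- lever (a joint): Lever angle, rad: 0 upright, +1.571 level towards the cell's -x, fully home on its stop; negative leans to the hook (to -1.0). Friction (0.04 N m) holds it where it is left. Hooked, its dead centre is at about 1.33; before that it resists with up to about 8 N at its pad, behind it the bail helps, but friction may keep it short of home unless it is pressed to the stop.
- bail (a joint): Bail angle against the lever, rad: lever + bail is the bail's rise above level (0 = level along the cell's +x). A weak spring lifts the bail, so its crossbar springs up when let go, unless caught under the hook's lip.
- dish_a: Bystander: round covered culture dish, 64 mm across, 14 mm high, origin under its centre.
- dish_b: Bystander: another such dish.
- vial: Bystander: small brown vial with white cap, 25 mm across, 55 mm high, origin under its centre.
- filter_stand: Bystander: small grey and white syringe filter on a black foot, 36 x 46 x 95 mm, origin under its centre.
- marker: Bystander: black and white marker pen lying flat, 127 mm long, 12 mm thick.
- labels: Bystander: roll of green label tape, 62 mm across, 24 mm high, lying flat, origin under its centre.

How it is judged:
By the outcome, as a careful person would: the job done as asked, in the order asked, and still so for the second after the job is handed in, with the robot touching nothing.
It also fails if it takes over 72 s, if anything falls off the work surface, if the arm or the gripper's body presses on something with over 40 N, if the wrist force passes 120 N, or if a joint passes its speed limit or range.

### The arm

A 6-joint arm with a two-finger parallel gripper is mounted at the origin on a cart in front of the work surface, level with it; the furniture and walls round the work are solid. World frame = base frame: x ahead of the robot, y to its left, z up, the work surface at z = 0. Lengths are in mm, angles in rad, forces in N, time in s.
With the tool pointing down it reaches from about 425 to 1125 mm from the base axis. Payload 14.9 kg.
Tool frame: the origin (TCP) lies midway between the tips of the shut fingers; the grasp point (between the pads) lies 19 mm behind it; z points along the fingers, y is the direction in which the jaws open and shut (so a half turn about z gives the same grasp; the last joint's range is limited). The gripper opens to 91 mm and grips with 3 to 60 N. Pads are 32 mm wide; open, the fingers measure 118 mm over their backs; the gripper's body (76 mm by 178 mm) begins 60 mm behind the grasp point.
Start: joints at [-1.367, 0.379, 1.734, -0, 1.028, -0.033], TCP at [164.21, -680.48, 213.932] pointing down, gripper open.
Joint ranges: [-2.77, 2.77], [-0.74, 2.19], [0, 2.66], [-1.06, 4.2], [0.31, 2.87], [-3.08, 3.08]. Speed limits (rad/s): [1.89, 1.89, 2.39, 3.14, 3.14, 3.14].

### API

Orientations are given as a unit quaternion [w, x, y, z].
In Python, from plant import env gives the robot as it stands.
- The arm moves only by the tool drive_tool, never from a script. Its argument "increments" is a list of rows, each an object with "grip": the opening, from -1 (shut) to 1 (fully open); "translation": the shift along the tool's x, y, z scaled (see below), a list of three; "yaw": the turn about the tool's z scaled (see below). In form: [{"grip": grip, "translation": [tx, ty, tz], "yaw": yaw}, ...]. A call has 1 to 20 rows; each row shifts and turns the commanded pose from where the row before left it, along the tool's axes as they then stand; what a row does not reach is not made up. The controller multiplies each number of a shift by 1 m and each number of a turn by 180 degrees. A row lasts 1/10 s, in which the tool goes at most 50 mm and 8.59 degrees, less where a joint would pass 70% of its speed; a pose out of reach is approached as far as the arm can. A call with a number of a shift or a turn outside -1 to 1 is refused whole. A call with a gripper value outside its range is refused whole. The fingers move at their own pace and stop on an object; "force" is the grip in N (left out, the last holds). Time passes only in rows, so rows that do not move let the fingers close. It gives the time, the measured TCP pose, the force and the opening at its end, in the units of the state.
- env.get_state(): the state, without advancing time (a new reading comes with each control period).
- env.camera(name): name is "side" or "top"; returns the picture (400x640x3 uint8, blue, green, red); there is no depth.
- env.camera_model(name): a dict with "fx", "fy", "cx", "cy" (pixels), "rvec" (rotation vector, rad) and "tvec" (3), from world to camera coordinates, as OpenCV has them. Camera axes: x right, y down, z forward; pixel columns grow to the right and rows downward; lengths in mm; the calibration is good to about 2 mm. A picture is of the moment at which its call begins. camera_model takes no time and is no camera call.
- env.finish_job(): hands the job in, once; it reports no verdict.
The state is a dict: "t": time; "qpos": joint angles; "qvel": joint speeds; "tau": joint torques, N m; "tool_pos": TCP position; "tcp_rot": TCP orientation; "force": force on the tool from outside, world axes, zero at the start; "moment": the same for the moment, N m; "gripper_width": finger opening in mm.
Only numpy, scipy, OpenCV 4.12 (cv2) and the standard library are available. Lean on these libraries where they do the work, as an engineer would, in place of code of your own. Each camera call takes 0.05 s, during which the arm holds its last target.

## Working session

There is one attempt and no reset: what is moved stays moved. The work goes in short steps, Python scripts to look and compute and a tool call to move; the robot and the scene stay as the last step left them, time stands still between calls to the robot, and variables do not carry over. Pictures are saved under pics/ and viewed, and the job is handed in when it is done.

Besides the shell and the picture viewer there is one more tool, called after ">>>" in YAML: its name, and indented under it one key for each argument. drive_tool: Moves the arm, as the interface text tells. Its arguments: {"type":"object","properties":{"increments":{"type":"array","items":{"type":"object","properties":{"grip":{"type":"number"},"translation":{"type":"array","items":{"type":"number","minimum":-1,"maximum":1}},"yaw":{"type":"number","minimum":-1,"maximum":1}}}},"force":{"type":"number"}},"required":["increments"]}

```bash
ls; mkdir -p pics; python3 - <<'E'
from plant import env
import cv2
s=env.get_state();print(s)
for n in("side","top"):
    cv2.imwrite(f"pics/{n}0.png",env.camera(n));print(env.camera_model(n))
E
```

```text
pics
{'t': 0.0, 'qpos': array([-1.36731951e+00,  3.79433079e-01,  1.73479509e+00,  2.59538359e-06,
        1.02851242e+00, -3.32971210e-02]), 'qvel': array([-0.00060285,  0.00188891, -0.00089254, -0.00080187, -0.0015367 ,
        0.00034879]), 'tau': array([ 2.46288582e-03, -7.63719964e+01, -4.34362900e+01,  6.52058842e-02,
        4.23399091e-02, -1.15139151e-04]), 'tool_pos': array([ 164.11101767, -680.06615376,  213.26403013]), 'tcp_rot': array([-5.71985708e-04,  9.93000360e-01,  1.18109934e-01, -4.76728138e-05]), 'force': array([ 0.71414018, -0.28216284,  0.07550063]), 'moment': array([-0.00942069,  0.04586187, -0.0101992 ]), 'gripper_width': 91.4740022720281}
{'fx': 480.0591407222451, 'fy': 480.0591407222451, 'cx': 324.95060732858343, 'cy': 208.83763708278275, 'rvec': array([ 0.76381516, -2.5786294 ,  1.11002421]), 'tvec': array([ 440.73593847,  359.0721513 , 1190.06803451])}
{'fx': 362.3545024383009, 'fy': 362.3545024383009, 'cx': 316.89362283419524, 'cy': 198.02926530250934, 'rvec': array([ 2.12587135, -2.15411554,  0.19045044]), 'tvec': array([-108.69816147,  602.35471031, 1013.71443926])}
```

View pics/side0.png

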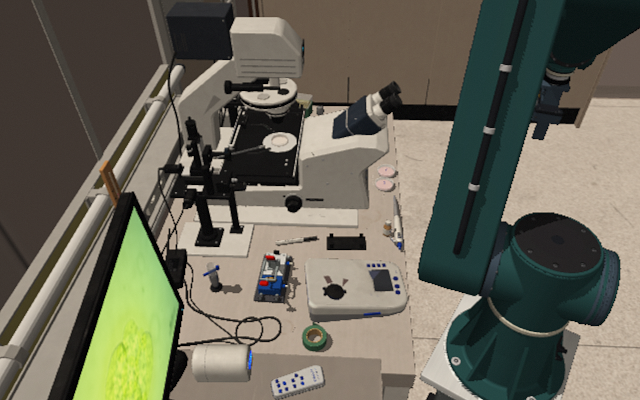

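View pics/top0.png

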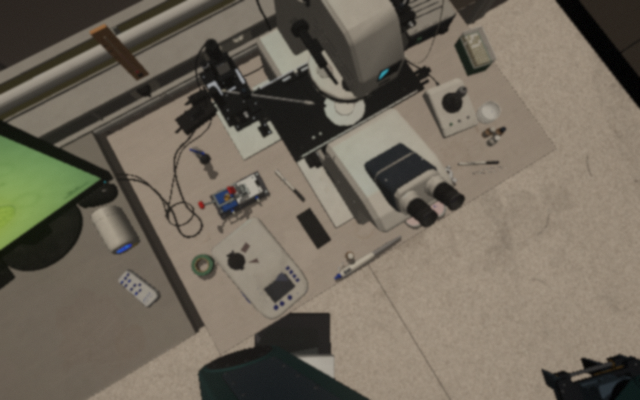

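```bash
python3 - <<'E'
import cv2
a=cv2.imread("pics/side0.png")[230:320,225:345];cv2.imwrite("pics/side0z.png",cv2.resize(a,None,fx=6.6,fy=6.6,interpolation=cv2.INTER_CUBIC))
a=cv2.imread("pics/top0.png")[160:240,185:285];cv2.imwrite("pics/top0z.png",cv2.resize(a,None,fx=7,fy=7,interpolation=cv2.INTER_CUBIC))
E
```

```text
(no output)
```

View pics/side0z.png

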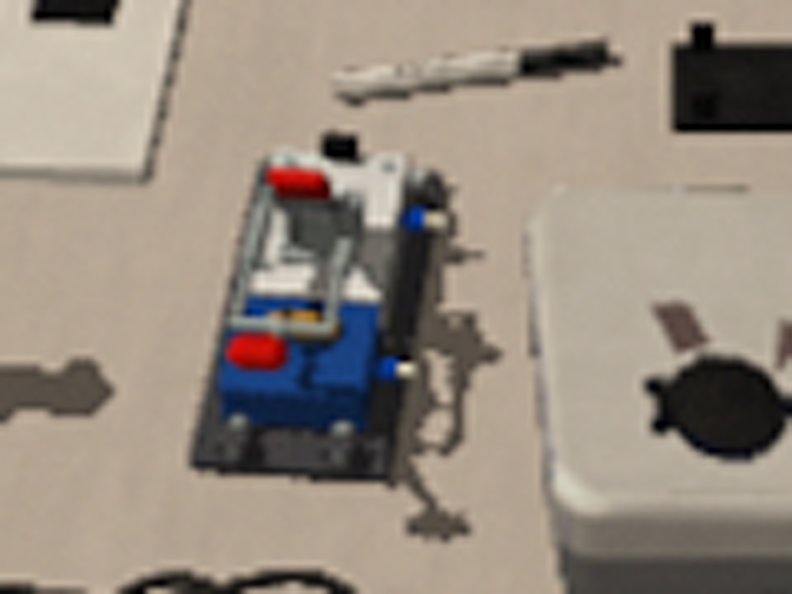

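View pics/top0z.png

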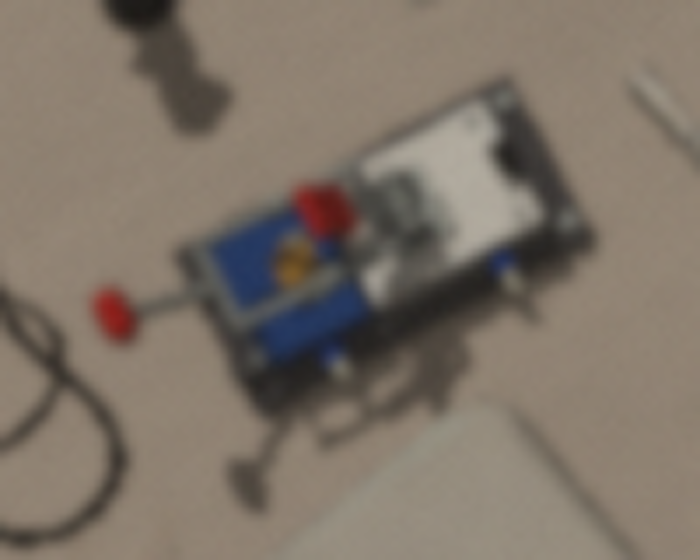

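```bash
cat > h.py <<'E'
import numpy as np, cv2
from scipy.optimize import least_squares
from scipy.spatial.transform import Rotation as R
def proj(env,n,P):
    m=env.camera_model(n);K=np.array([[m['fx'],0,m['cx']],[0,m['fy'],m['cy']],[0,0,1]])
    return cv2.projectPoints(np.array(P,float).reshape(-1,1,3),m['rvec'],m['tvec'],K,None)[0].reshape(-1,2)
Z={'side':((225,230),6.6),'top':((185,160),7.)}
def c2w(p,P):
    c,s=np.cos(p[2]),np.sin(p[2]);P=np.asarray(P,float).reshape(-1,3)
    return np.c_[p[0]+c*P[:,0]-s*P[:,1],p[1]+s*P[:,0]+c*P[:,1],P[:,2]]
def mech(l,b,stretch=0):
    piv=np.array([-30,0,53.]);d=np.array([-np.sin(l),0,np.cos(l)])
    pin=piv+18*d;r=l+b;u=np.array([np.cos(r),0,np.sin(r)]);n=np.array([-np.sin(r),0,np.cos(r)])
    cb=pin+u*(69.6+stretch);y=np.array([0,21.5,0])
    return dict(tip=piv+54*d,pad0=piv+36*d,pad1=piv+62*d,pin=pin,cb=cb,cbp=cb+y,cbm=cb-y,grip=cb+38*u+28*n)
E
cat > fit.py <<'E'
from plant import env
from h import *
obs=[ # view, zoomed pixel, cell point or name
('side',(191,466),(70,-42,4)),('side',(390,478),(70,42,2)),
('side',(257,350),'grip'),('side',(297,182),'tip'),('side',(232,325),'cbm'),('side',(337,328),'cbp'),
('top',(180,250),(70,-42,8)),('top',(268,415),(70,42,4)),('top',(592,240),(-95,42,4)),('top',(508,78),(-95,-42,8)),
('top',(113,315),'grip'),('top',(325,210),'tip')]
def res(p):
    M=mech(p[3],p[4]);r=[]
    for v,px,o in obs:
        P=M[o] if isinstance(o,str) else np.array(o)
        q=proj(env,v,c2w(p,P))[0];r+=list(q-(np.array(px)/Z[v][1]+Z[v][0]))
    return np.array(r)
best=None
for y0 in (1.2,1.6,2.2):
  for l in(-.5,0.3):
    s=least_squares(res,[700,100,y0,l,0.3])
    if best is None or s.cost<best.cost:best=s
print(best.x,best.cost);print(np.c_[res(best.x).reshape(-1,2)].round(2))
p=best.x;M=mech(p[3],p[4])
for k in M:print(k,M[k].round(1),c2w(p,M[k])[0].round(1))
# overlay
for v in Z:
    im=cv2.imread(f"pics/{v}0.png");o,s=Z[v];
    im=cv2.resize(im[o[1]:o[1]+90,o[0]:o[0]+120],None,fx=s,fy=s,interpolation=cv2.INTER_CUBIC)
    def ln(a):
        q=(proj(env,v,c2w(p,a))-o)*s;cv2.polylines(im,[q.round().astype(int)],False,(0,255,0),1)
    for zz,x0,x1,w in((0,-95,70,42),(8,-95,70,42),(34,-80,0,30),(34,1.6,51.6,30)):
        ln([(x0,-w,zz),(x1,-w,zz),(x1,w,zz),(x0,w,zz),(x0,-w,zz)])
    ln([M['cbm'],M['cbp'],M['cb'],M['grip']]);ln([M['pin'],M['cb']]);ln([(-30,0,53),M['pad1']])
    cv2.imwrite(f"pics/{v}0o.png",im)
E
python3 fit.py
```

```text
[ 6.15860209e+02  1.29340125e+02  2.05344735e+00 -5.13889730e-01
  5.45982237e-01] 5.187475439819427
[[-0.21 -1.03]
 [ 0.17 -0.09]
 [ 0.66  0.28]
 [ 0.78 -0.52]
 [ 0.1  -0.79]
 [ 0.16 -0.08]
 [-1.36 -0.44]
 [-1.51  0.25]
 [ 0.7  -0.21]
 [ 0.09 -0.83]
 [ 0.38  0.25]
 [-1.1   0.33]]
tip [ -3.5   0.  100. ] [617.5 126.3 100. ]
pad0 [-12.3   0.   84.4] [621.6 118.4  84.4]
pad1 [  0.5   0.  107. ] [615.6 129.8 107. ]
pin [-21.2   0.   68.7] [625.7 110.6  68.7]
cb [48.4  0.  70.9] [593.4 172.2  70.9]
cbp [48.4 21.5 70.9] [574.3 162.2  70.9]
cbm [ 48.4 -21.5  70.9] [612.4 182.2  70.9]
grip [ 85.5   0.  100.1] [576.2 205.1 100.1]
```

View pics/side0o.png

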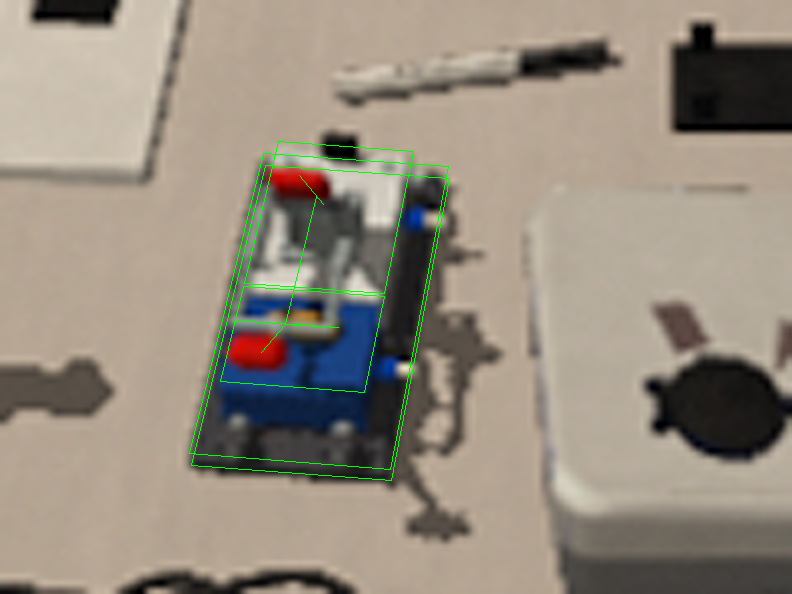

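View pics/top0o.png

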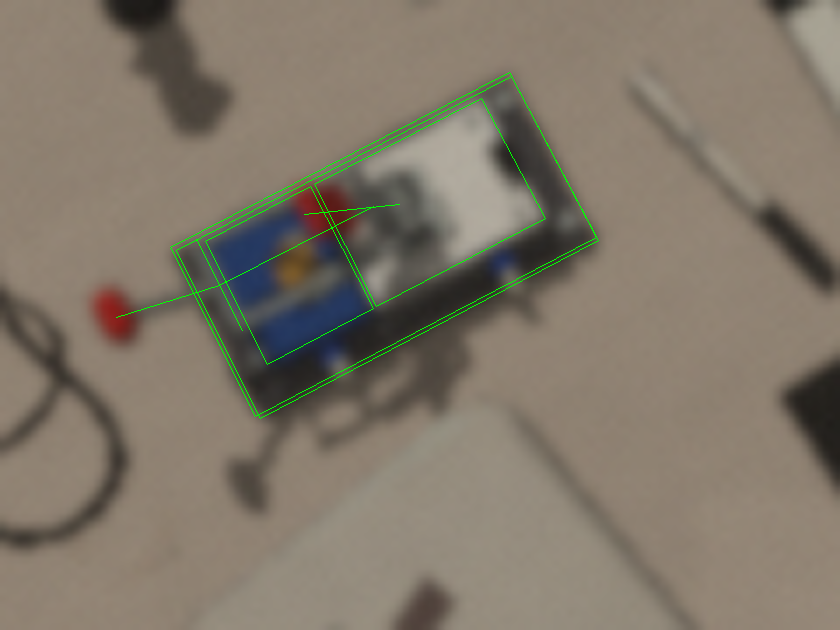

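```bash
cat >> h.py <<'E'
def ray(env,n,px,z):
    m=env.camera_model(n);K=np.array([[m['fx'],0,m['cx']],[0,m['fy'],m['cy']],[0,0,1]])
    Rm=cv2.Rodrigues(m['rvec'])[0];C=-Rm.T@m['tvec'];d=Rm.T@np.linalg.inv(K)@np.array([px[0],px[1],1.])
    return C+d*(z-C[2])/d[2]
def tri(env,a,b):
    f=lambda P:np.r_[proj(env,'side',P)[0]-a,proj(env,'top',P)[0]-b]
    s=least_squares(f,[600,0,100]);return s.x.round(0),s.cost.round(1)
E
python3 - <<'E'
from plant import env
from h import *
print('eyepiece ends',tri(env,(398,103),(422,212)),tri(env,(390,88),(450,195)))
print('scope head top', tri(env,(297,22),(400,50)))
for px in((410,290),(392,112),(380,260),(395,170)):print('side z0',px,ray(env,'side',px,0).round())
for px in((555,147),(200,330),(370,262),(105,140)):print('top z0',px,ray(env,'top',px,0).round())
for P in((164,-680,214),(450,-150,300),(440,-300,350),(576,205,200),(0,0,0)):print(P,proj(env,'side',P)[0].round(),proj(env,'top',P)[0].round())
print('monitor',ray(env,'side',(130,200),250),ray(env,'top',(110,183),150), ray(env,'side',(190,300),100))
m=env.camera_model('top');print(-cv2.Rodrigues(m['rvec'])[0].T@m['tvec'])
m=env.camera_model('side');print(-cv2.Rodrigues(m['rvec'])[0].T@m['tvec'])
# hook
for z in(44,47.5):print('brass',z,ray(env,'top',(295/7+185,262/7+160),z),ray(env,'side',(308/6.6+225,322/6.6+230),z))
E
```

```text
eyepiece ends (array([ 509., -326.,  380.]), np.float64(14.7)) (array([ 548., -379.,  389.]), np.float64(0.1))
scope head top (array([ 753., -243.,  576.]), np.float64(16.8))
side z0 (410, 290) [278. -52.   0.]
side z0 (392, 112) [ 744. -843.    0.]
side z0 (380, 260) [ 400. -104.    0.]
side z0 (395, 170) [ 557. -505.    0.]
top z0 (555, 147) [ 764. -876.    0.]
top z0 (200, 330) [226. 226.   0.]
top z0 (370, 262) [ 413. -274.    0.]
top z0 (105, 140) [803. 546.   0.]
(164, -680, 214) [538. 130.] [564. 370.]
(450, -150, 300) [380. 166.] [334. 247.]
(440, -300, 350) [411. 124.] [409. 250.]
(576, 205, 200) [261. 258.] [189. 200.]
(0, 0, 0) [503. 354.] [278. 413.]
monitor [951.90173641 266.11971914 250.        ] [631.5864465  434.81842973 150.        ] [699.63167551 346.52610451 100.        ]
[ 425.0649883  -103.22019978 1100.42209983]
[  24.45435087  756.07719744 1080.36667864]
brass 44 [607.04782591 147.9538989   44.        ] [601.19668031 150.89314237  44.        ]
brass 47.5 [606.4449041  147.12174162  47.5       ] [599.24891588 152.93695971  47.5       ]
```

```bash
python3 - <<'E'
import cv2
a=cv2.imread("pics/side0.png")[0:260,150:440];cv2.imwrite("pics/side0s.png",cv2.resize(a,None,fx=2.3,fy=2.3,interpolation=cv2.INTER_CUBIC))
E
```

```text
(no output)
```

View pics/side0s.png

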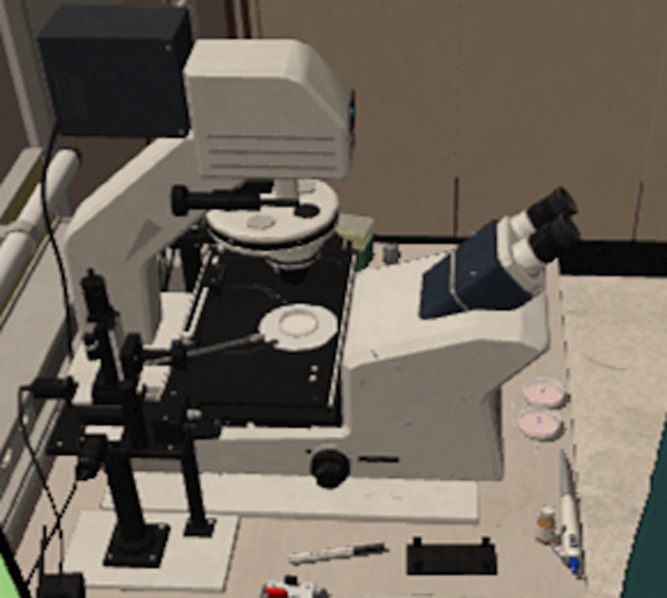

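```bash
python3 - <<'E'
import cv2
a=cv2.imread("pics/side0.png")[248:304,248:298];cv2.imwrite("pics/sz.png",cv2.resize(a,None,fx=10.6,fy=10.6,interpolation=cv2.INTER_CUBIC))
a=cv2.imread("pics/top0.png")[168:222,195:273];cv2.imwrite("pics/tz.png",cv2.resize(a,None,fx=10,fy=10,interpolation=cv2.INTER_CUBIC))
E
```

```text
(no output)
```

View pics/sz.png

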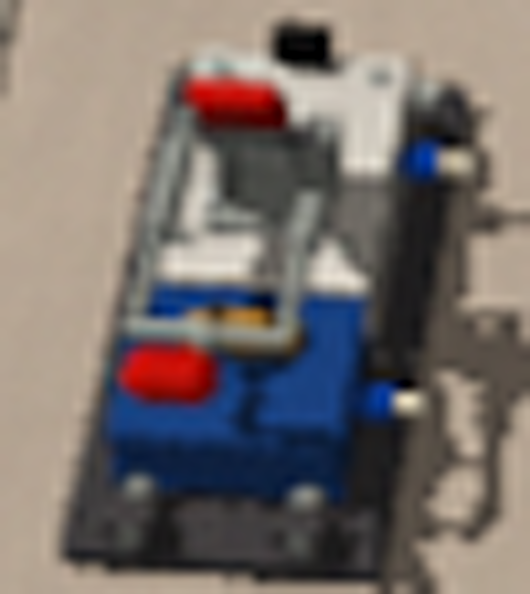

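View pics/tz.png

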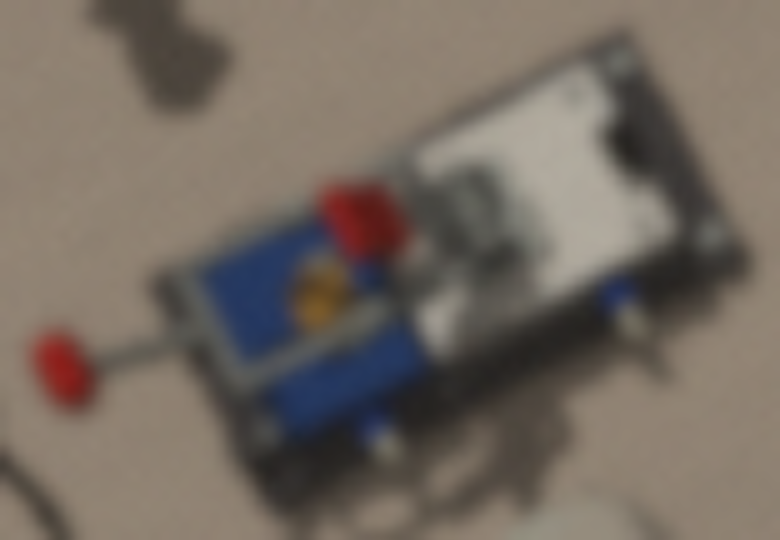

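```bash
cat > fit2.py <<'E'
from plant import env
from h import *
Zp={'side':((248,248),10.6),'top':((195,168),10.)}
obs=[
('side',(65,560),(70,-42,2)),('side',(385,580),(70,42,2)),
('side',(110,430),(51.6,-30,34)),('side',(347,438),(51.6,30,34)),('side',(365,292),(1,30,34)),('side',(408,62),(-80,30,34)),
('side',(168,374),'grip'),('side',(237,103),'tip'),('side',(127,324),'cbm'),('side',(295,336),'cbp'),
('top',(155,275),(70,-42,8)),('top',(280,513),(70,42,4)),('top',(747,265),(-95,42,4)),('top',(628,28),(-95,-42,8)),
('top',(432,360),(1,30,34)),('top',(285,440),(51.6,30,34)),('top',(200,280),(51.6,-30,34)),('top',(676,225),(-80,30,34)),
('top',(63,368),'grip'),('top',(365,222),'tip'),('top',(190,265),'cbm'),('top',(250,380),'cbp')]
def res(p,full=True):
    M=mech(p[3],p[4]);r=[]
    for v,px,o in obs:
        P=M[o] if isinstance(o,str) else np.array(o)
        q=proj(env,v,c2w(p,P))[0]+(p[5:7] if v=='side' else p[7:9]);r+=list((q-(np.array(px)/Zp[v][1]+Zp[v][0]-(.45 if 0 else 0)))/.5)
    return np.r_[r,p[5:9]/.6]
s=least_squares(res,[615,130,2.05,-.5,.54,0,0,0,0],loss='soft_l1')
p=s.x;print(p.round(3),s.cost);J=np.linalg.inv(s.jac.T@s.jac);print(np.sqrt(np.diag(J)).round(3))
for o,r in zip(obs,res(p)[:-4].reshape(-1,2)*.5):print(o[0],o[2],r.round(2))
M=mech(p[3],p[4])
for k in M:print(k,M[k].round(1),c2w(p,M[k])[0].round(1))
# brass in cell frame
c,s_=np.cos(p[2]),np.sin(p[2])
for v,px in(('top',(320,295)),('side',(265,312)),('side',(240,325))):
    q=np.array(px)/Zp[v][1]+Zp[v][0]-(p[5:7] if v=='side' else p[7:9])
    for z in(40,47.5):
        w=ray(env,v,q,z);d=w[:2]-p[:2];print('brass',v,px,z,(c*d[0]+s_*d[1]).round(1),(-s_*d[0]+c*d[1]).round(1))
E
python3 fit2.py
```

```text
Traceback (most recent call last):
  File "fit2.py", line 17, in <module>
    s=least_squares(res,[615,130,2.05,-.5,.54,0,0,0,0],loss='soft_l1')
  File "fit2.py", line 15, in res
    q=proj(env,v,c2w(p,P))[0]+(p[5:7] if v=='side' else p[7:9]);r+=list((q-(np.array(px)/Zp[v][1]+Zp[v][0]-(.45 if 0 else 0)))/.5)
      ~~~~^^^^^^^^^^^^^^^^
  File "h.py", line 5, in proj
    m=env.camera_model(n);K=np.array([[m['fx'],0,m['cx']],[0,m['fy'],m['cy']],[0,0,1]])
ValueError: time passes only in moves, steps and waits
```

```bash
sed -i 's/env.camera_model(n)/CM(env,n)/; s/^def proj/_c={}\ndef CM(env,n):\n    if n not in _c:_c[n]=env.camera_model(n)\n    return _c[n]\ndef proj/' h.py; python3 fit2.py
```

```text
[ 6.16170e+02  1.29664e+02  2.06200e+00 -4.96000e-01  5.50000e-01
 -1.95000e-01  6.62000e-01  4.44000e-01  1.37000e-01] 17.245927799296595
[1.529 1.844 0.007 0.027 0.034 0.511 0.581 0.622 0.498]
side (70, -42, 2) [-0.49 -0.  ]
side (70, 42, 2) [-0.18  0.22]
side (51.6, -30, 34) [-0.31 -0.07]
side (51.6, 30, 34) [-0.74  0.65]
side (1, 30, 34) [ 0.38 -0.25]
side (-80, 30, 34) [ 0.53 -0.44]
side grip [ 0.65 -0.19]
side tip [ 0.09 -0.33]
side cbm [0.01 0.13]
side cbp [0.17 0.06]
top (70, -42, 8) [-0.83  0.04]
top (70, 42, 4) [-0.68  0.39]
top (-95, 42, 4) [ 0.89 -0.67]
top (-95, -42, 8) [-0.02 -0.62]
top (1, 30, 34) [ 0.67 -0.09]
top (51.6, 30, 34) [0.07 0.08]
top (51.6, -30, 34) [-0.45 -1.42]
top (-80, 30, 34) [0.5  0.48]
top grip [0.73 0.4 ]
top tip [-0.61 -0.03]
top cbm [-0.64 -0.31]
top cbp [0.04 1.17]
tip [ -4.3   0.  100.5] [618.2 125.9 100.5]
pad0 [-12.9   0.   84.7] [622.2 118.3  84.7]
pad1 [ -0.5   0.  107.5] [616.4 129.2 107.5]
pin [-21.4   0.   68.8] [626.3 110.8  68.8]
cb [48.1  0.  72.6] [593.5 172.   72.6]
cbp [48.1 21.5 72.6] [574.5 161.9  72.6]
cbm [ 48.1 -21.5  72.6] [612.5 182.2  72.6]
grip [ 84.5   0.  102.7] [576.3 204.1 102.7]
brass top (320, 295) 40 22.4 -2.7
brass top (320, 295) 47.5 21.4 -0.7
brass side (265, 312) 40 15.4 5.3
brass side (265, 312) 47.5 21.3 6.9
brass side (240, 325) 40 20.2 -0.4
brass side (240, 325) 47.5 26.0 1.2
```

>>> drive_tool:
  increments:
    - {"grip": 1, "translation": [0, 0, -0.015], "yaw": -0.0445}
    - {"grip": 1, "translation": [0, 0, -0.015], "yaw": -0.0445}
    - {"grip": 1, "translation": [0, 0, -0.015], "yaw": -0.0445}
    - {"grip": 1, "translation": [0, 0, -0.015], "yaw": -0.0445}
    - {"grip": 1, "translation": [0, 0, -0.015], "yaw": -0.0445}
    - {"grip": 1, "translation": [0, 0, -0.015], "yaw": -0.0445}
    - {"grip": 1, "translation": [0, 0, -0.015], "yaw": -0.0445}
    - {"grip": 1, "translation": [0, 0, -0.015], "yaw": -0.0445}
    - {"grip": 1, "translation": [0, 0, -0.015], "yaw": -0.0445}
    - {"grip": 1, "translation": [0, 0, -0.015], "yaw": -0.0445}
    - {"grip": 1, "translation": [0, 0, -0.015], "yaw": -0.0445}
    - {"grip": 1, "translation": [0, 0, -0.015], "yaw": -0.0445}
    - {"grip": 1, "translation": [0, 0, -0.015], "yaw": -0.0445}
    - {"grip": 1, "translation": [0, 0, 0], "yaw": 0}

```text
t: 1.5
tool_pos: [164.3, -681.0, 410.8]
tcp_rot: [0.001, 0.516, 0.856, -0.001]
force: [0.1, -0.1, -1.0]
gripper_width: 91.0
```

>>> drive_tool:
  increments:
    - {"grip": 1, "translation": [0.0226, 0.0239, 0]}
    - {"grip": 1, "translation": [0.0226, 0.0239, 0]}
    - {"grip": 1, "translation": [0.0226, 0.0239, 0]}
    - {"grip": 1, "translation": [0.0226, 0.0239, 0]}
    - {"grip": 1, "translation": [0.0226, 0.0239, 0]}
    - {"grip": 1, "translation": [0.0226, 0.0239, 0]}
    - {"grip": 1, "translation": [0.0226, 0.0239, 0]}
    - {"grip": 1, "translation": [0.0226, 0.0239, 0]}
    - {"grip": 1, "translation": [0.0226, 0.0239, 0]}
    - {"grip": 1, "translation": [0.015, 0.0333, 0]}
    - {"grip": 1, "translation": [0.015, 0.0333, 0]}
    - {"grip": 1, "translation": [0.015, 0.0333, 0]}
    - {"grip": 1, "translation": [0.015, 0.0333, 0]}
    - {"grip": 1, "translation": [0.015, 0.0333, 0]}
    - {"grip": 1, "translation": [0.015, 0.0333, 0]}
    - {"grip": 1, "translation": [0.015, 0.0333, 0]}
    - {"grip": 1, "translation": [0.015, 0.0333, 0]}
    - {"grip": 1, "translation": [0, 0, 0]}

```text
invalid input at $.increments[0]: expected keys grip, translation, yaw
```

>>> drive_tool:
  increments:
    - {"grip": 1, "translation": [0.0226, 0.0239, 0], "yaw": 0}
    - {"grip": 1, "translation": [0.0226, 0.0239, 0], "yaw": 0}
    - {"grip": 1, "translation": [0.0226, 0.0239, 0], "yaw": 0}
    - {"grip": 1, "translation": [0.0226, 0.0239, 0], "yaw": 0}
    - {"grip": 1, "translation": [0.0226, 0.0239, 0], "yaw": 0}
    - {"grip": 1, "translation": [0.0226, 0.0239, 0], "yaw": 0}
    - {"grip": 1, "translation": [0.0226, 0.0239, 0], "yaw": 0}
    - {"grip": 1, "translation": [0.0226, 0.0239, 0], "yaw": 0}
    - {"grip": 1, "translation": [0.0226, 0.0239, 0], "yaw": 0}
    - {"grip": 1, "translation": [0.015, 0.0333, 0], "yaw": 0}
    - {"grip": 1, "translation": [0.015, 0.0333, 0], "yaw": 0}
    - {"grip": 1, "translation": [0.015, 0.0333, 0], "yaw": 0}
    - {"grip": 1, "translation": [0.015, 0.0333, 0], "yaw": 0}
    - {"grip": 1, "translation": [0.015, 0.0333, 0], "yaw": 0}
    - {"grip": 1, "translation": [0.015, 0.0333, 0], "yaw": 0}
    - {"grip": 1, "translation": [0.015, 0.0333, 0], "yaw": 0}
    - {"grip": 1, "translation": [0.015, 0.0333, 0], "yaw": 0}
    - {"grip": 1, "translation": [0, 0, 0], "yaw": 0}

```text
t: 3.3
tool_pos: [441.6, -167.7, 407.8]
tcp_rot: [-0.001, 0.518, 0.855, 0.0]
force: [-0.6, 0.4, -0.5]
gripper_width: 90.9
```

>>> drive_tool:
  increments:
    - {"grip": 1, "translation": [0.0222, 0.0243, 0.0174], "yaw": 0}
    - {"grip": 1, "translation": [0.0222, 0.0243, 0.0174], "yaw": 0}
    - {"grip": 1, "translation": [0.0222, 0.0243, 0.0174], "yaw": 0}
    - {"grip": 1, "translation": [0.0222, 0.0243, 0.0174], "yaw": 0}
    - {"grip": 1, "translation": [0.0222, 0.0243, 0.0174], "yaw": 0}
    - {"grip": 1, "translation": [0.0222, 0.0243, 0.0174], "yaw": 0}
    - {"grip": 1, "translation": [0.0222, 0.0243, 0.0174], "yaw": 0}
    - {"grip": 1, "translation": [0.0222, 0.0243, 0.0174], "yaw": 0}
    - {"grip": 1, "translation": [0.0222, 0.0243, 0.0174], "yaw": 0}
    - {"grip": 1, "translation": [0.0222, 0.0243, 0.0174], "yaw": 0}
    - {"grip": 1, "translation": [0.0222, 0.0243, 0.0174], "yaw": 0}
    - {"grip": 1, "translation": [0.0222, 0.0243, 0.0174], "yaw": 0}
    - {"grip": 1, "translation": [0, 0, 0], "yaw": 0}
    - {"grip": 1, "translation": [0, 0, 0], "yaw": 0}

```text
t: 4.7
tool_pos: [573.9, 200.7, 199.0]
tcp_rot: [-0.001, 0.518, 0.855, -0.001]
force: [0.3, 0.3, 0.8]
gripper_width: 91.3
```

```bash
cat > look.py <<'E'
import sys
from plant import env
from h import *
t=sys.argv[1]
for n,(x,y,w,h,s) in {'side':(200,180,130,130,6),'top':(130,120,150,120,5)}.items():
    im=env.camera(n);cv2.imwrite(f"pics/{n}_{t}_full.png",im)
    cv2.imwrite(f"pics/{n}_{t}.png",cv2.resize(im[y:y+h,x:x+w],None,fx=s*.75,fy=s*.75,interpolation=cv2.INTER_CUBIC))
s=env.get_state();print(s['t'],s['tool_pos'].round(1),s['force'].round(2),s['gripper_width'])
E
python3 look.py a
```

```text
4.8 [574.4 200.1 200.3] [-0.47  0.42  0.61] 91.37517619354146
```

View pics/side_a.png

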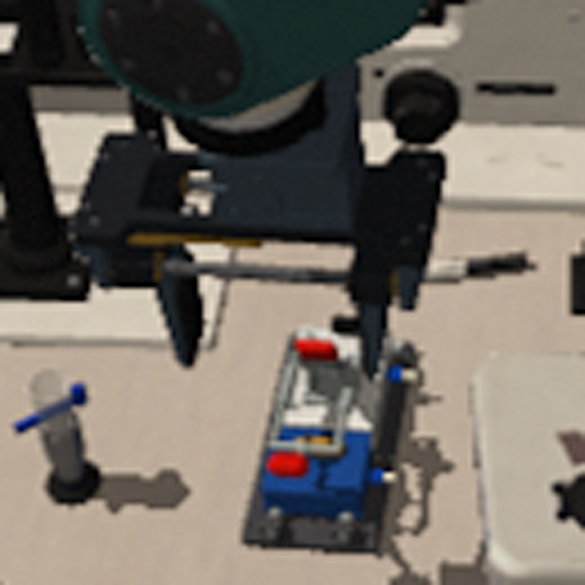

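View pics/top_a.png

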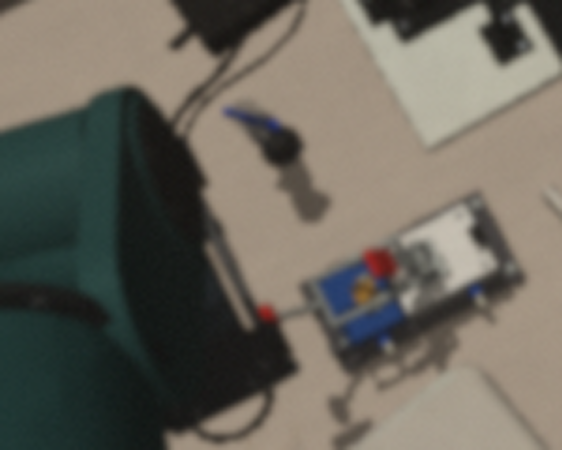

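```bash
python3 - <<'E'
from plant import env
from h import *
s=env.get_state();T=s['tool_pos'];q=s['tcp_rot'];r=R.from_quat([q[1],q[2],q[3],q[0]]).as_matrix();print(r.round(3))
for d in(-45.7-6,0,45.7+6):
    print((proj(env,'side',T+r[:,1]*d)[0]-(200,180))*4.5, (proj(env,'top',T+r[:,1]*d)[0]-(130,120))*3.75)
E
```

```text
[[-0.463  0.886  0.   ]
 [ 0.886  0.463 -0.   ]
 [-0.    -0.    -1.   ]]
[376.91274458 351.08267641] [263.38531514 368.16161382]
[281.86573451 344.37948162] [230.12879024 300.402798  ]
[187.45124505 337.72089538] [197.40034975 233.71993267]
```

```bash
python3 - <<'E'
from plant import env
from h import *
print(ray(env,'side',(75/4.5+200,485/4.5+180),0),ray(env,'top',(280/3.75+130,148/3.75+120),0))
E
```

```text
[735.54505577 234.01003349   0.        ] [735.85426816 231.68832892   0.        ]
```

>>> drive_tool:
  force: 10
  increments:
    - {"grip": 0.2, "translation": [0.0027, 0.0035, 0.01], "yaw": 0}
    - {"grip": 0.2, "translation": [0, 0, 0.01], "yaw": 0}
    - {"grip": 0.2, "translation": [0, 0, 0.01], "yaw": 0}
    - {"grip": 0.2, "translation": [0, 0, 0], "yaw": 0}
    - {"grip": 0.2, "translation": [0, 0, 0], "yaw": 0}

```text
t: 5.3
tool_pos: [576.3, 204.9, 169.7]
tcp_rot: [-0.0, 0.517, 0.856, -0.0]
force: [-0.1, -0.3, -0.6]
gripper_width: 55.5
```

>>> drive_tool:
  increments:
    - {"grip": 0.2, "translation": [0, 0, 0.0136], "yaw": 0}
    - {"grip": 0.2, "translation": [0, 0, 0.0136], "yaw": 0}
    - {"grip": 0.2, "translation": [0, 0, 0.0136], "yaw": 0}
    - {"grip": 0.2, "translation": [0, 0, 0.0136], "yaw": 0}
    - {"grip": 0.2, "translation": [0, 0, 0.0136], "yaw": 0}
    - {"grip": 0.2, "translation": [0, 0, 0.0136], "yaw": 0}
    - {"grip": 0.2, "translation": [0, 0, 0], "yaw": 0}

```text
t: 6.0
tool_pos: [575.2, 204.7, 86.2]
tcp_rot: [-0.001, 0.517, 0.856, -0.001]
force: [0.3, -0.1, 0.4]
gripper_width: 55.3
```

```bash
python3 look.py b
```

```text
6.1 [576.4 205.1  88.3] [0.01 0.94 0.61] 54.48975511509173
```

View pics/side_b.png

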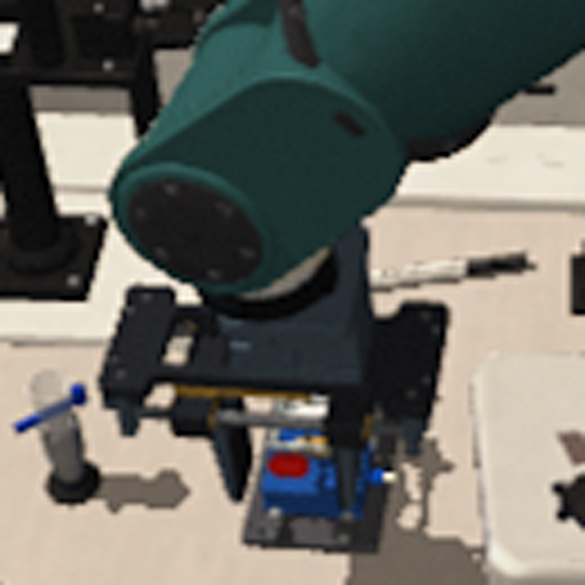

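View pics/top_b.png

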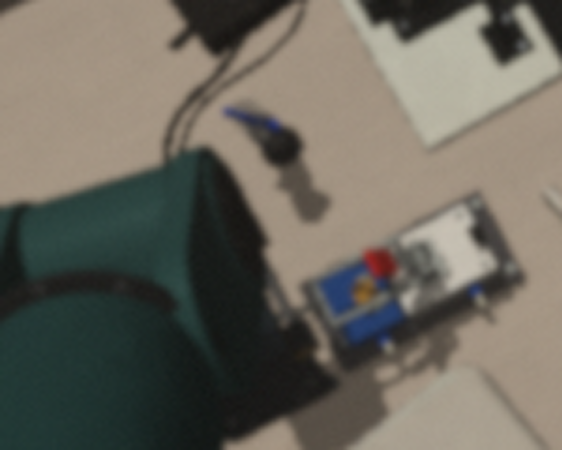

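>>> drive_tool:
  force: 12
  increments:
    - {"grip": -0.3, "translation": [0, 0, 0], "yaw": 0}
    - {"grip": -0.4, "translation": [0, 0, 0], "yaw": 0}
    - {"grip": -0.5, "translation": [0, 0, 0], "yaw": 0}
    - {"grip": -0.6, "translation": [0, 0, 0], "yaw": 0}
    - {"grip": -0.6, "translation": [0, 0, 0], "yaw": 0}
    - {"grip": -0.6, "translation": [0, 0, 0], "yaw": 0}

```text
t: 6.7
tool_pos: [576.8, 205.4, 88.8]
tcp_rot: [0.0, 0.517, 0.856, 0.0]
force: [1.3, 3.0, 0.7]
gripper_width: 22.4
```

```bash
python3 look.py c
```

```text
6.8 [576.7 205.3  88.7] [2.23 1.84 0.45] 22.870750866346782
```

View pics/side_c.png

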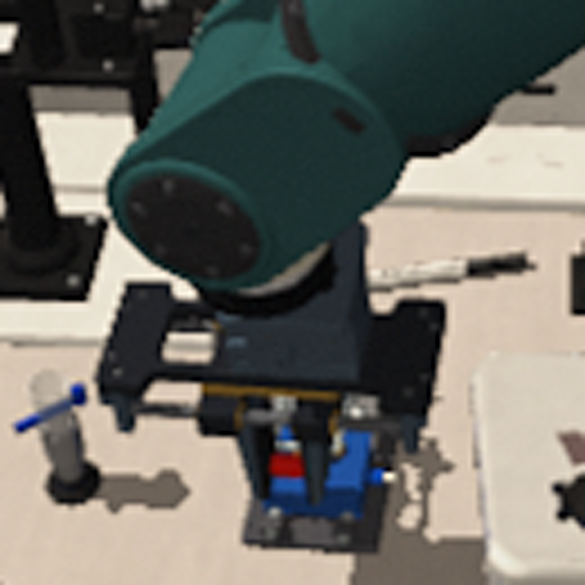

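```bash
cat >> h.py <<'E'
from scipy.optimize import fsolve
def ik(cx,cz,g):
    s=fsolve(lambda v:(lambda M:[M['cb'][0]-cx,M['cb'][2]-cz])(mech(v[0],v[1])),g);return s,mech(*s)
def ikg(gx,gz,g):
    s=fsolve(lambda v:(lambda M:[M['grip'][0]-gx,M['grip'][2]-gz])(mech(v[0],v[1])),g);return s,mech(*s)
E
python3 - <<'E'
from h import *
g=(-.496,.55)
for x,z in((48.1,72.6),(48,65),(48,58),(48,52),(48,47),(48,43),(48,40),(48,38),(48,36.5),(44,37.5),(40,37.5),(36,37.5),(32,37.5),(28,37.5),(24,37.5)):
    g,M=ik(x,z,g);print(x,z,g.round(3),M['grip'].round(1),(M['grip']-M['cb']).round(1),M['tip'].round(1))
E
```

```text
48.1 72.6 [-0.498  0.553] [ 84.5   0.  102.6] [36.4  0.  30. ] [ -4.2   0.  100.4]
48 65 [-0.492  0.437] [87.5  0.  90.8] [39.5  0.  25.8] [ -4.5   0.  100.6]
48 58 [-0.536  0.385] [89.8  0.  80. ] [41.8  0.  22. ] [-2.4  0.  99.4]
48 52 [-0.604  0.375] [91.4  0.  70.6] [43.4  0.  18.6] [ 0.7  0.  97.4]
48 47 [-0.681  0.39 ] [92.4  0.  62.9] [44.4  0.  15.9] [ 4.  0. 95.]
48 43 [-0.756  0.417] [93.1  0.  56.8] [45.1  0.  13.8] [ 7.   0.  92.3]
48 40 [-0.82   0.448] [93.6  0.  52.3] [45.6  0.  12.3] [ 9.5  0.  89.9]
48 38 [-0.866  0.473] [93.8  0.  49.3] [45.8  0.  11.3] [11.1  0.  88. ]
48 36.5 [-0.903  0.494] [94.   0.  47.1] [46.   0.  10.6] [12.4  0.  86.5]
44 37.5 [-0.661  0.221] [90.3  0.  46.6] [46.3  0.   9.1] [ 3.2  0.  95.6]
40 37.5 [-0.461 -0.011] [86.6  0.  45.2] [46.6  0.   7.7] [ -6.    0.  101.4]
36 37.5 [-0.262 -0.23 ] [82.7  0.  44.2] [46.7  0.   6.7] [-16.    0.  105.2]
32 37.5 [-0.054 -0.447] [78.8  0.  43.8] [46.8  0.   6.3] [-27.1   0.  106.9]
28 37.5 [ 0.176 -0.674] [74.8  0.  44. ] [46.8  0.   6.5] [-39.5   0.  106.2]
24 37.5 [ 0.461 -0.932] [70.6  0.  45.2] [46.6  0.   7.7] [-54.    0.  101.4]
```

>>> drive_tool:
  force: 12
  increments:
    - {"grip": -0.2, "translation": [0, 0, 0], "yaw": 0}
    - {"grip": -0.2, "translation": [0, 0, 0], "yaw": 0}
    - {"grip": -0.2, "translation": [0.004, 0.001, -0.002], "yaw": 0}
    - {"grip": -0.4, "translation": [0, 0, 0], "yaw": 0}
    - {"grip": -0.5, "translation": [0, 0, 0], "yaw": 0}
    - {"grip": -0.6, "translation": [0, 0, 0], "yaw": 0}
    - {"grip": -0.6, "translation": [0, 0, 0], "yaw": 0}
    - {"grip": -0.6, "translation": [0, 0, 0], "yaw": 0}

```text
t: 7.6
tool_pos: [575.5, 209.3, 90.6]
tcp_rot: [0.0, 0.517, 0.856, 0.0]
force: [-0.0, 3.1, 1.1]
gripper_width: 22.3
```

```bash
python3 look.py d
```

```text
7.7 [575.5 209.2  90.6] [-0.3   3.81  0.43] 22.389711935298383
```

View pics/side_d.png

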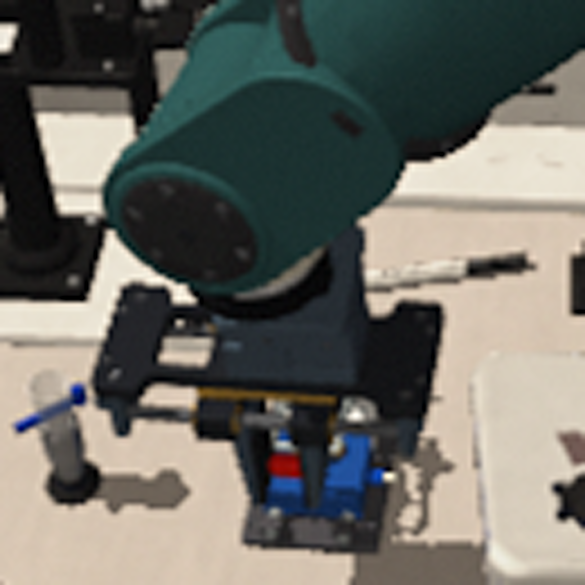

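View pics/top_d.png

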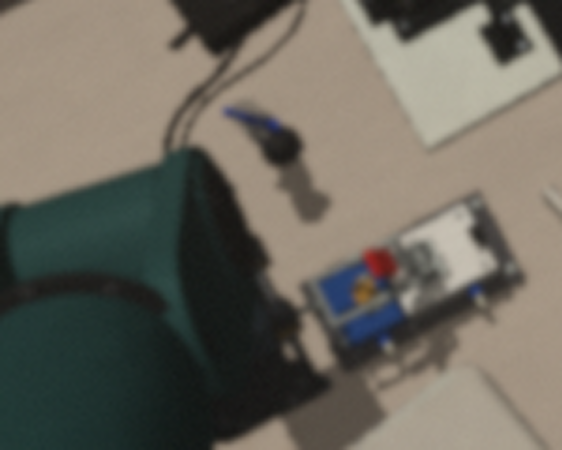

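```bash
python3 - <<'E'
from h import *
g=(-.496,.55);p=None
for x,z in((48.1,72.6),(48,66),(47.5,60),(47,54),(46.5,49),(46.5,45),(46.5,42),(46.5,40),(46.5,38),(46.5,36.5),(46.5,34)):
    g,M=ik(x,z,g);G=M['grip'][[0,2]];print(x,z,g.round(3),G.round(1),None if p is None else (G-p).round(1));p=G
E
```

```text
48.1 72.6 [-0.498  0.553] [ 84.5 102.6] None
48 66 [-0.489  0.448] [87.1 92.4] [  2.6 -10.2]
47.5 60 [-0.49   0.362] [88.8 82.9] [ 1.6 -9.5]
47 54 [-0.521  0.309] [90.  73.4] [ 1.3 -9.5]
46.5 49 [-0.563  0.283] [90.8 65.4] [ 0.7 -8. ]
46.5 45 [-0.633  0.303] [91.5 59.2] [ 0.8 -6.2]
46.5 42 [-0.692  0.327] [92.  54.6] [ 0.5 -4.6]
46.5 40 [-0.736  0.347] [92.3 51.5] [ 0.3 -3.1]
46.5 38 [-0.782  0.371] [92.5 48.5] [ 0.2 -3. ]
46.5 36.5 [-0.818  0.392] [92.7 46.3] [ 0.2 -2.2]
46.5 34 [-0.883  0.43 ] [92.9 42.6] [ 0.2 -3.7]
```

Descend, each leg over two rows, down to a crossbar height of about 45 mm.

>>> drive_tool:
  increments:
    - {"grip": -0.6, "translation": [0.0013, 0, 0.0051], "yaw": 0}
    - {"grip": -0.6, "translation": [0.0013, 0, 0.0051], "yaw": 0}
    - {"grip": -0.6, "translation": [0.0008, 0, 0.0048], "yaw": 0}
    - {"grip": -0.6, "translation": [0.0008, 0, 0.0048], "yaw": 0}
    - {"grip": -0.6, "translation": [0.0006, 0, 0.0048], "yaw": 0}
    - {"grip": -0.6, "translation": [0.0006, 0, 0.0048], "yaw": 0}
    - {"grip": -0.6, "translation": [0, 0, 0], "yaw": 0}

```text
t: 8.4
tool_pos: [572.7, 213.7, 60.4]
tcp_rot: [-0.0, 0.517, 0.856, -0.0]
force: [0.8, 0.7, 1.0]
gripper_width: 22.2
```

```bash
python3 look.py e
```

```text
8.5 [573.  213.9  61.1] [ 1.16  1.02 -0.12] 22.357451453430645
```

View pics/side_e.png

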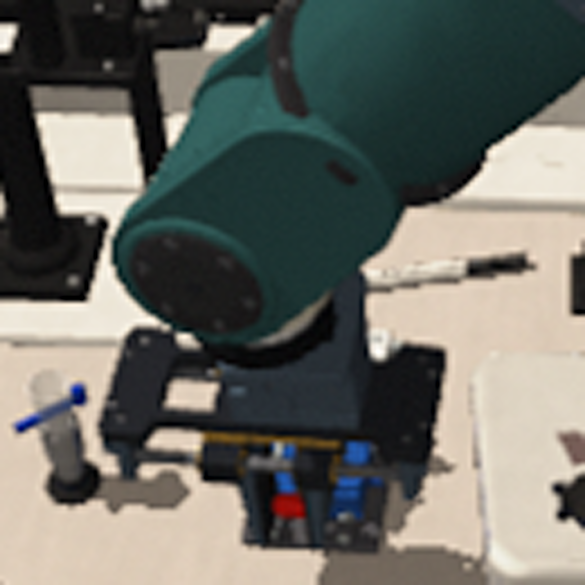

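View pics/top_e.png

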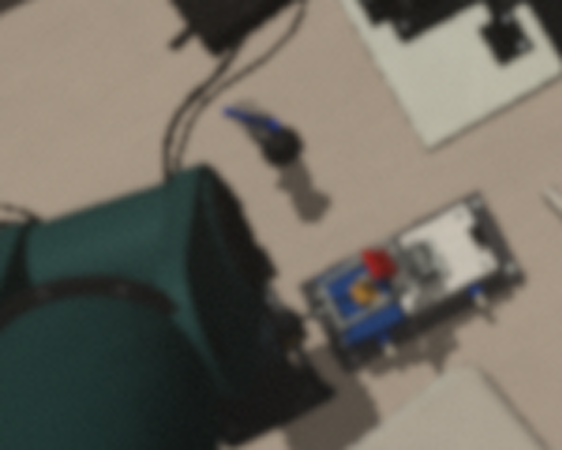

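>>> drive_tool:
  increments:
    - {"grip": -0.6, "translation": [0.0004, 0, 0.004], "yaw": 0}
    - {"grip": -0.6, "translation": [0.0004, 0, 0.004], "yaw": 0}
    - {"grip": -0.6, "translation": [0.0004, 0, 0.0031], "yaw": 0}
    - {"grip": -0.6, "translation": [0.0004, 0, 0.0031], "yaw": 0}
    - {"grip": -0.6, "translation": [0.0002, 0, 0.0023], "yaw": 0}
    - {"grip": -0.6, "translation": [0, 0, 0], "yaw": 0}

```text
t: 9.1
tool_pos: [571.9, 215.5, 44.3]
tcp_rot: [-0.0, 0.517, 0.856, -0.0]
force: [1.0, 0.2, 0.0]
gripper_width: 22.7
```

```bash
python3 look.py f
```

```text
9.2 [572.  215.6  44.6] [ 1.17  0.71 -0.19] 22.360651204357026
```

View pics/top_f.png

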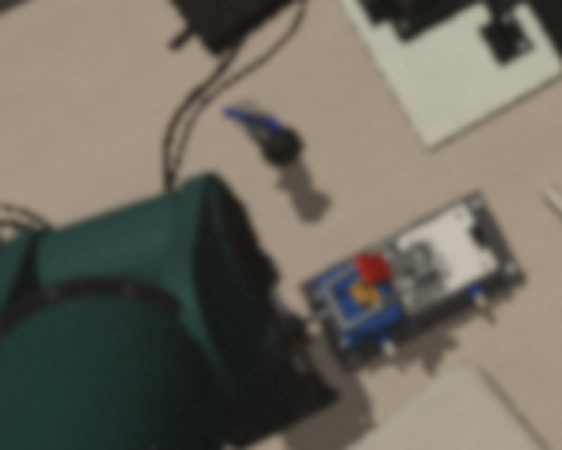

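```bash
python3 - <<'E'
import cv2
a=cv2.imread("pics/top_f_full.png")[180:215,205:255];cv2.imwrite("pics/tfz.png",cv2.resize(a,None,fx=14,fy=14,interpolation=cv2.INTER_CUBIC))
E
```

```text
(no output)
```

View pics/tfz.png

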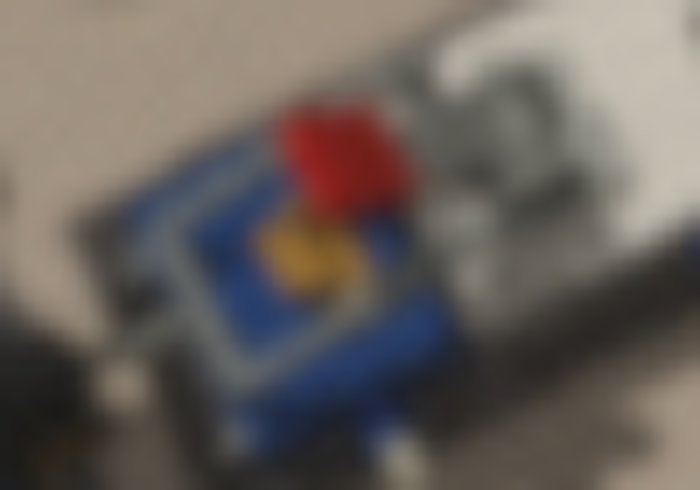

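```bash
python3 - <<'E'
from plant import env
from h import *
p=[616.17,129.66,2.056];c,s=np.cos(p[2]),np.sin(p[2])
for n,px,z in(('cb',(203,312),43.5),('brass mid',(310,257),47.5),('brass edge+x lo',(255,240),47.5),('lo2',(272,300),47.5)):
    w=ray(env,'top',np.array(px)/14+(205,180)-(.44,.14),z);d=w[:2]-p[:2];print(n,(c*d[0]+s*d[1]).round(1),(-s*d[0]+c*d[1]).round(1))
E
```

```text
cb 47.6 0.7
brass mid 22.2 2.0
brass edge+x lo 30.7 -6.8
lo2 33.2 6.4
```

>>> drive_tool:
  increments:
    - {"grip": -0.6, "translation": [0, 0, 0.0015], "yaw": 0}
    - {"grip": -0.6, "translation": [0, 0, 0.0015], "yaw": 0}
    - {"grip": -0.6, "translation": [0, 0, 0.0015], "yaw": 0}
    - {"grip": -0.6, "translation": [0, 0, 0.001], "yaw": 0}
    - {"grip": -0.6, "translation": [0, 0, 0.001], "yaw": 0}
    - {"grip": -0.6, "translation": [0, 0, 0], "yaw": 0}

```text
t: 9.8
tool_pos: [572.0, 215.4, 38.0]
tcp_rot: [-0.0, 0.517, 0.856, -0.0]
force: [1.6, 1.3, 1.2]
gripper_width: 22.5
```

>>> drive_tool:
  increments:
    - {"grip": -0.6, "translation": [0, 0, 0.001], "yaw": 0}
    - {"grip": -0.6, "translation": [0, 0, 0], "yaw": 0}

```text
t: 10.0
tool_pos: [572.1, 215.5, 37.1]
tcp_rot: [0.0, 0.517, 0.856, 0.0]
force: [2.0, 1.2, -0.3]
gripper_width: 22.4
```

>>> drive_tool:
  increments:
    - {"grip": -0.6, "translation": [0, 0, 0.001], "yaw": 0}
    - {"grip": -0.6, "translation": [0, 0, 0], "yaw": 0}

```text
t: 10.2
tool_pos: [572.0, 215.5, 36.0]
tcp_rot: [-0.0, 0.517, 0.856, -0.0]
force: [1.4, -0.1, 0.4]
gripper_width: 22.8
```

>>> drive_tool:
  increments:
    - {"grip": -0.6, "translation": [0, 0, 0.001], "yaw": 0}
    - {"grip": -0.6, "translation": [0, 0, 0], "yaw": 0}

```text
t: 10.4
tool_pos: [572.1, 215.5, 35.0]
tcp_rot: [-0.0, 0.517, 0.856, -0.0]
force: [1.4, -0.1, 0.3]
gripper_width: 22.6
```

>>> drive_tool:
  increments:
    - {"grip": -0.6, "translation": [0, 0, 0.001], "yaw": 0}
    - {"grip": -0.6, "translation": [0, 0, 0], "yaw": 0}

```text
t: 10.6
tool_pos: [572.1, 215.5, 34.0]
tcp_rot: [-0.0, 0.517, 0.856, -0.0]
force: [1.2, 0.6, -0.6]
gripper_width: 22.4
```

>>> drive_tool:
  increments:
    - {"grip": -0.6, "translation": [0, 0, 0.001], "yaw": 0}
    - {"grip": -0.6, "translation": [0, 0, 0], "yaw": 0}

```text
t: 10.8
tool_pos: [572.2, 215.5, 33.2]
tcp_rot: [0.0, 0.517, 0.856, 0.0]
force: [-0.5, 0.2, 2.7]
gripper_width: 22.4
```

```bash
python3 look.py g
```

```text
10.9 [572.2 215.5  33.2] [ 0.4  -0.16  3.4 ] 22.165871768949742
```

View pics/top_g.png

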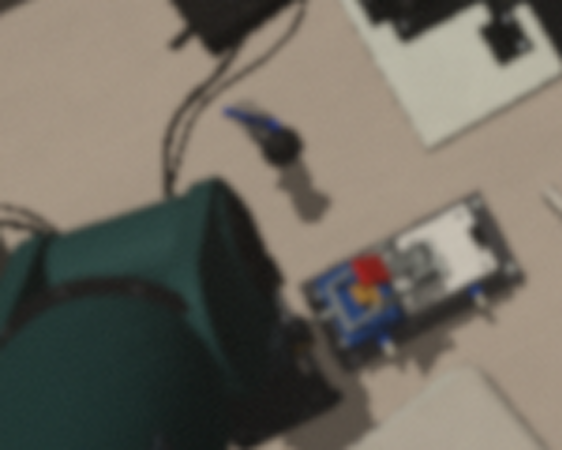

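View pics/side_g.png

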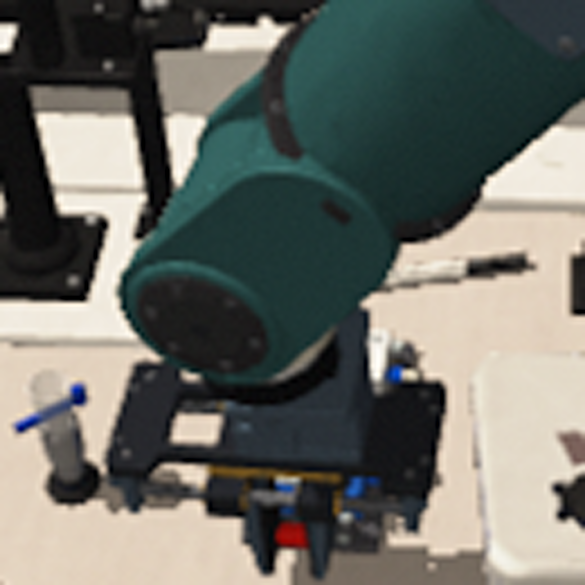

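>>> drive_tool:
  increments:
    - {"grip": -0.6, "translation": [0, 0, -0.0015], "yaw": 0}
    - {"grip": -0.6, "translation": [-0.0012, 0, 0.0006], "yaw": 0}
    - {"grip": -0.6, "translation": [-0.0012, 0, 0.0006], "yaw": 0}
    - {"grip": -0.6, "translation": [-0.0012, 0, 0.0005], "yaw": 0}
    - {"grip": -0.6, "translation": [-0.0012, 0, 0.0005], "yaw": 0}
    - {"grip": -0.6, "translation": [0, 0, 0], "yaw": 0}

```text
t: 11.5
tool_pos: [574.3, 211.1, 32.3]
tcp_rot: [-0.0, 0.517, 0.856, -0.0]
force: [-0.9, 4.3, -0.1]
gripper_width: 22.6
```

>>> drive_tool:
  increments:
    - {"grip": -0.6, "translation": [-0.001, 0, 0.0003], "yaw": 0}
    - {"grip": -0.6, "translation": [-0.001, 0, 0.0003], "yaw": 0}
    - {"grip": -0.6, "translation": [-0.001, 0, 0.0003], "yaw": 0}
    - {"grip": -0.6, "translation": [0, 0, 0], "yaw": 0}

```text
t: 11.9
tool_pos: [575.9, 208.4, 31.5]
tcp_rot: [0.0, 0.517, 0.856, 0.0]
force: [-0.0, 3.4, -1.0]
gripper_width: 22.5
```

>>> drive_tool:
  increments:
    - {"grip": -0.6, "translation": [-0.001, 0, 0.0003], "yaw": 0}
    - {"grip": -0.6, "translation": [-0.001, 0, 0.0002], "yaw": 0}
    - {"grip": -0.6, "translation": [0, 0, 0], "yaw": 0}

```text
t: 12.2
tool_pos: [576.7, 206.7, 31.0]
tcp_rot: [0.0, 0.517, 0.856, -0.0]
force: [-0.5, 2.2, -0.8]
gripper_width: 22.4
```

>>> drive_tool:
  increments:
    - {"grip": -0.6, "translation": [-0.001, 0, 0.0002], "yaw": 0}
    - {"grip": -0.6, "translation": [-0.0005, 0, 0.0001], "yaw": 0}
    - {"grip": -0.6, "translation": [0, 0, 0], "yaw": 0}

```text
t: 12.5
tool_pos: [577.5, 205.4, 30.8]
tcp_rot: [0.0, 0.517, 0.856, 0.0]
force: [-0.4, 2.8, 0.7]
gripper_width: 22.4
```

```bash
python3 look.py h; python3 - <<'E'
import cv2
a=cv2.imread("pics/top_h_full.png")[180:215,205:255];cv2.imwrite("pics/thz.png",cv2.resize(a,None,fx=14,fy=14,interpolation=cv2.INTER_CUBIC))
E
```

```text
12.6 [577.5 205.4  30.8] [-0.36  3.27  0.91] 22.636610232705358
```

View pics/thz.png

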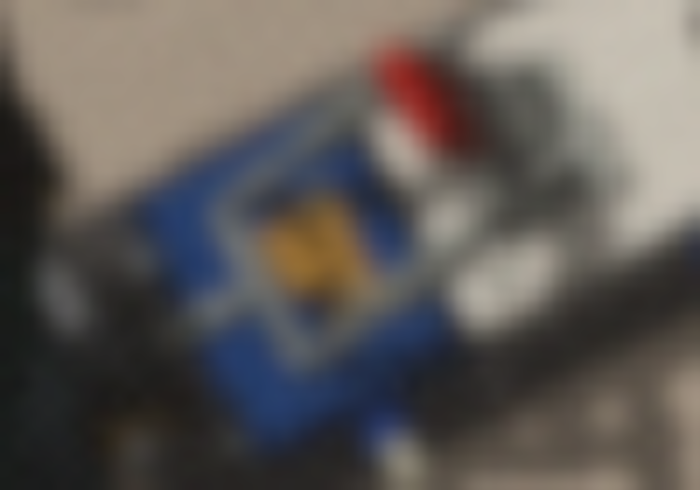

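>>> drive_tool:
  increments:
    - {"grip": -0.6, "translation": [-0.0005, 0, 0], "yaw": 0}
    - {"grip": -0.6, "translation": [-0.0005, 0, 0], "yaw": 0}
    - {"grip": -0.6, "translation": [-0.0005, 0, 0], "yaw": 0}
    - {"grip": -0.6, "translation": [0, 0, 0], "yaw": 0}

```text
t: 13.0
tool_pos: [578.1, 204.1, 30.7]
tcp_rot: [0.0, 0.517, 0.856, 0.0]
force: [0.6, 4.8, -1.3]
gripper_width: 22.5
```

>>> drive_tool:
  increments:
    - {"grip": -0.6, "translation": [-0.0005, 0, 0], "yaw": 0}
    - {"grip": -0.6, "translation": [-0.0005, 0, 0], "yaw": 0}
    - {"grip": -0.6, "translation": [0, 0, 0], "yaw": 0}

```text
t: 13.3
tool_pos: [578.5, 203.2, 30.7]
tcp_rot: [0.0, 0.517, 0.856, -0.0]
force: [-0.5, 3.5, 0.1]
gripper_width: 22.6
```

>>> drive_tool:
  increments:
    - {"grip": -0.6, "translation": [-0.0005, 0, 0], "yaw": 0}
    - {"grip": -0.6, "translation": [-0.0005, 0, 0], "yaw": 0}
    - {"grip": -0.6, "translation": [0, 0, 0], "yaw": 0}

```text
t: 13.6
tool_pos: [579.0, 202.3, 30.7]
tcp_rot: [0.0, 0.517, 0.856, -0.0]
force: [0.7, 4.2, -1.3]
gripper_width: 22.2
```

>>> drive_tool:
  increments:
    - {"grip": -0.6, "translation": [-0.0005, 0, 0], "yaw": 0}
    - {"grip": -0.6, "translation": [0, 0, 0], "yaw": 0}

```text
t: 13.8
tool_pos: [579.2, 201.9, 30.7]
tcp_rot: [0.0, 0.517, 0.856, -0.0]
force: [1.3, 2.5, 0.5]
gripper_width: 22.9
```

>>> drive_tool:
  increments:
    - {"grip": -0.6, "translation": [-0.0005, 0, 0], "yaw": 0}
    - {"grip": -0.6, "translation": [0, 0, 0], "yaw": 0}

```text
t: 14.0
tool_pos: [579.5, 201.5, 30.7]
tcp_rot: [0.0, 0.517, 0.856, 0.0]
force: [0.2, 2.9, -0.1]
gripper_width: 22.4
```

>>> drive_tool:
  increments:
    - {"grip": -0.6, "translation": [-0.0005, 0, 0], "yaw": 0}
    - {"grip": -0.6, "translation": [0, 0, 0], "yaw": 0}

```text
t: 14.2
tool_pos: [579.7, 201.0, 30.8]
tcp_rot: [0.0, 0.517, 0.856, 0.0]
force: [0.5, 3.5, -0.2]
gripper_width: 22.3
```

>>> drive_tool:
  increments:
    - {"grip": -0.6, "translation": [-0.0005, 0, 0], "yaw": 0}
    - {"grip": -0.6, "translation": [0, 0, 0], "yaw": 0}

```text
t: 14.4
tool_pos: [579.9, 200.6, 30.7]
tcp_rot: [-0.0, 0.517, 0.856, -0.0]
force: [-0.5, 4.4, -0.4]
gripper_width: 22.6
```

```bash
python3 look.py i; python3 - <<'E'
import cv2
a=cv2.imread("pics/top_i_full.png")[180:215,205:255];cv2.imwrite("pics/tiz.png",cv2.resize(a,None,fx=14,fy=14,interpolation=cv2.INTER_CUBIC))
E
```

```text
14.5 [580.  200.6  30.8] [ 0.38  4.21 -0.75] 22.48924771596357
```

View pics/tiz.png

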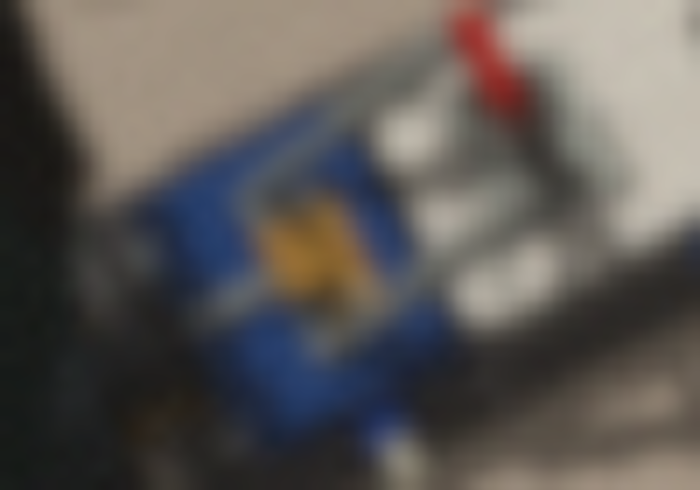

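>>> drive_tool:
  increments:
    - {"grip": -0.6, "translation": [-0.0005, 0, 0], "yaw": 0}
    - {"grip": -0.6, "translation": [0, 0, 0], "yaw": 0}

```text
t: 14.7
tool_pos: [580.2, 200.1, 30.8]
tcp_rot: [-0.0, 0.517, 0.856, 0.0]
force: [-0.5, 4.4, -0.6]
gripper_width: 22.5
```

>>> drive_tool:
  increments:
    - {"grip": -0.6, "translation": [-0.0004, 0, 0], "yaw": 0}
    - {"grip": -0.6, "translation": [0, 0, 0], "yaw": 0}

```text
t: 14.9
tool_pos: [580.4, 199.8, 30.8]
tcp_rot: [0.0, 0.517, 0.856, 0.0]
force: [-0.6, 4.0, -1.0]
gripper_width: 22.7
```

>>> drive_tool:
  increments:
    - {"grip": -0.6, "translation": [-0.0004, 0, 0], "yaw": 0}
    - {"grip": -0.6, "translation": [0, 0, 0], "yaw": 0}

```text
t: 15.1
tool_pos: [580.6, 199.4, 30.8]
tcp_rot: [0.0, 0.517, 0.856, 0.0]
force: [-0.2, 4.4, 0.7]
gripper_width: 22.8
```

>>> drive_tool:
  increments:
    - {"grip": -0.6, "translation": [-0.0004, 0, 0], "yaw": 0}
    - {"grip": -0.6, "translation": [0, 0, 0], "yaw": 0}

```text
t: 15.3
tool_pos: [580.6, 199.3, 30.8]
tcp_rot: [-0.0, 0.517, 0.856, 0.0]
force: [-2.1, 7.5, 1.1]
gripper_width: 22.5
```

>>> drive_tool:
  increments:
    - {"grip": -0.6, "translation": [-0.0004, 0, 0], "yaw": 0}
    - {"grip": -0.6, "translation": [0, 0, 0], "yaw": 0}

```text
t: 15.5
tool_pos: [580.7, 199.1, 30.8]
tcp_rot: [-0.0, 0.517, 0.856, 0.0]
force: [-2.5, 8.2, 2.0]
gripper_width: 22.6
```

>>> drive_tool:
  increments:
    - {"grip": -0.3, "translation": [0, 0, 0], "yaw": 0}
    - {"grip": 0, "translation": [0, 0, 0], "yaw": 0}
    - {"grip": 0.2, "translation": [0, 0, 0], "yaw": 0}
    - {"grip": 0.2, "translation": [0, 0, 0], "yaw": 0}
    - {"grip": 0.2, "translation": [0, 0, 0], "yaw": 0}

```text
t: 16.0
tool_pos: [580.9, 198.6, 30.7]
tcp_rot: [-0.0, 0.517, 0.856, -0.0]
force: [0.3, -0.9, -0.0]
gripper_width: 54.6
```

```bash
python3 look.py j
```

```text
16.1 [580.9 198.7  30.7] [-0.41  0.1  -0.08] 54.83729836642332
```

View pics/top_j.png

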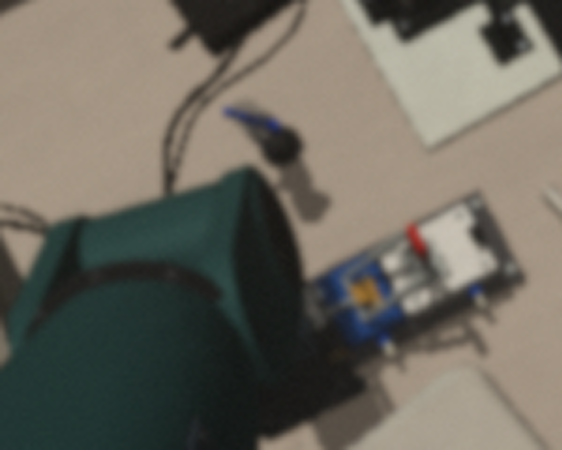

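View pics/side_j.png

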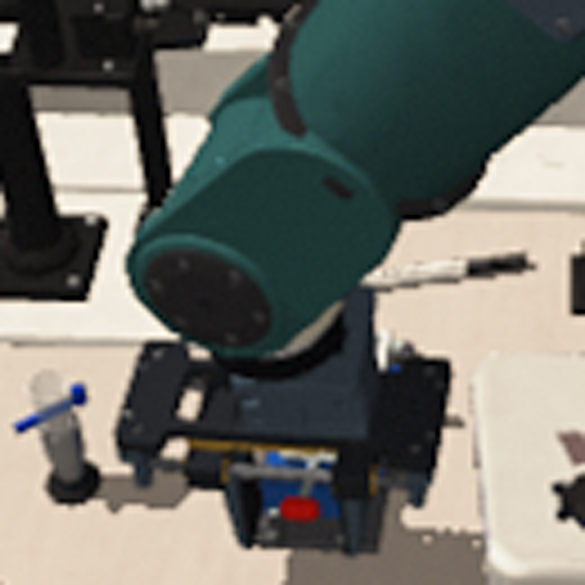

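>>> drive_tool:
  increments:
    - {"grip": 0.2, "translation": [0, 0, -0.01], "yaw": 0}
    - {"grip": 0.2, "translation": [0, 0, -0.02], "yaw": 0}
    - {"grip": 0.2, "translation": [0, 0, -0.03], "yaw": 0}
    - {"grip": 0.2, "translation": [0, 0, -0.03], "yaw": 0}
    - {"grip": 0.2, "translation": [0, 0, -0.03], "yaw": 0}
    - {"grip": -1, "translation": [0.01, 0, -0.02], "yaw": 0}
    - {"grip": -1, "translation": [0.01, 0, 0], "yaw": 0}
    - {"grip": -1, "translation": [0, 0, 0], "yaw": 0}

```text
t: 16.9
tool_pos: [571.1, 217.2, 171.1]
tcp_rot: [0.0, 0.517, 0.856, 0.0]
force: [-0.9, 0.5, -0.6]
gripper_width: 33.7
```

```bash
python3 look.py k; python3 - <<'E'
import cv2
a=cv2.imread("pics/top_k_full.png")[168:222,195:273];cv2.imwrite("pics/tkz.png",cv2.resize(a,None,fx=10,fy=10,interpolation=cv2.INTER_CUBIC))
a=cv2.imread("pics/side_k_full.png")[248:304,248:298];cv2.imwrite("pics/skz.png",cv2.resize(a,None,fx=10.6,fy=10.6,interpolation=cv2.INTER_CUBIC))
E
```

```text
17.0 [570.9 216.4 169.9] [-0.71 -0.2   0.09] 25.524124085517684
```

View pics/tkz.png

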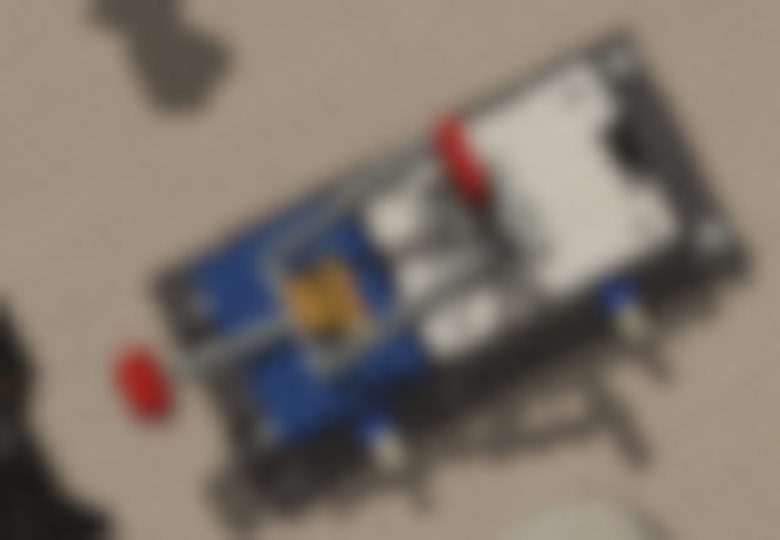

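View pics/skz.png

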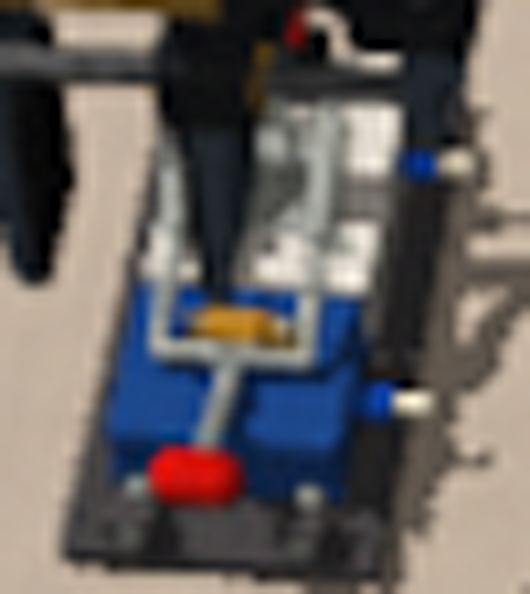

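```bash
cat > fitm.py <<'E'
from plant import env
from h import *
P0=[616.17,129.66,2.058];sh={'side':np.array([-.195,.662]),'top':np.array([.444,.137])}
Zp={'side':((248,248),10.6),'top':((195,168),10.)}
def fitm(obs,g):
    def res(v):
        M=mech(*v);return np.concatenate([proj(env,n,c2w(P0,M[o]))[0]+sh[n]-(np.array(px)/Zp[n][1]+Zp[n][0]) for n,px,o in obs])
    s=least_squares(res,g);M=mech(*s.x);print(s.x,res(s.x).round(2))
    for k in('cb','grip','tip','pin'):print(k,M[k].round(1),c2w(P0,M[k])[0].round(1))
E
python3 - <<'E'
from fitm import *
obs=[('side',(197,475),'grip'),('side',(158,345),'cbm'),('side',(310,358),'cbp'),('top',(143,385),'grip'),('top',(462,160),'tip')]
fitm(obs,[0,-.5]);fitm(obs,[0,-.5,0])
E
```

```text
[ 0.14560525 -0.56486848] [ 0.05 -0.15 -0.7   0.13  0.56 -0.01  0.19 -0.09 -0.01  0.14]
cb [31.   0.  42.5] [601.7 157.   42.5]
grip [77.1  0.  52.6] [580.1 197.8  52.6]
tip [-37.8   0.  106.4] [633.9  96.2 106.4]
pin [-32.6   0.   70.8] [631.4 100.8  70.8]
[ 0.14844974 -0.56584188  0.21030236] [ 0.03 -0.12 -0.71  0.18  0.55  0.04  0.13 -0.07  0.04  0.12]
cb [31.2  0.  42.5] [601.6 157.2  42.5]
grip [77.2  0.  52.7] [580.  197.9  52.7]
tip [-38.    0.  106.4] [634.   96.1 106.4]
pin [-32.7   0.   70.8] [631.5 100.8  70.8]
```

```bash
cat > push.py <<'E'
from h import *
piv=np.array([-30,53.])
out=[];ls=[.145,.25,.35,.45,.55,.65,.75,.85,.95,1.05,1.15,1.25,1.35,1.45,1.571]
for l in ls:
    d=np.array([-np.sin(l),np.cos(l)]);n=np.array([np.cos(l),np.sin(l)])
    rc=np.interp(l,[.145,1.05],[48,61.5]);C=piv+rc*d+4*n;T=C+[16,0]
    if l>1.05:
        E=piv+62*d+4*n;T=np.array([np.interp(l,[1.05,1.571],[-64,-80]),E[1]])
    out.append(T);print(l,T.round(1),None if len(out)<2 else (T-out[-2]).round(1))
E
python3 push.py
```

```text
0.145 [-17.  101.1] None
0.25 [-22.4 102. ] [-5.4  0.9]
0.35 [-27.8 102.3] [-5.4  0.3]
0.45 [-33.3 102.1] [-5.5 -0.3]
0.55 [-38.8 101.2] [-5.6 -0.9]
0.65 [-44.4  99.6] [-5.6 -1.5]
0.75 [-49.9  97.5] [-5.5 -2.2]
0.85 [-55.3  94.6] [-5.4 -2.8]
0.95 [-60.5  91.2] [-5.2 -3.5]
1.05 [-65.4  87.1] [-4.9 -4.1]
1.15 [-67.1  82. ] [-1.7 -5.1]
1.25 [-70.1  76.3] [-3.1 -5.6]
1.35 [-73.2  70.5] [-3.1 -5.9]
1.45 [-76.3  64.4] [-3.1 -6. ]
1.571 [-80.  57.] [-3.7 -7.5]
```

>>> drive_tool:
  increments:
    - {"grip": -1, "translation": [-0.02, 0, 0], "yaw": 0}
    - {"grip": -1, "translation": [-0.026, 0, 0], "yaw": 0}
    - {"grip": -1, "translation": [-0.026, 0, 0], "yaw": 0}
    - {"grip": -1, "translation": [-0.02, 0, 0.01], "yaw": 0}
    - {"grip": -1, "translation": [-0.006, 0, 0.02], "yaw": 0}
    - {"grip": -1, "translation": [0, 0, 0.02], "yaw": 0}
    - {"grip": -1, "translation": [0, 0, 0.01], "yaw": 0}
    - {"grip": -1, "translation": [0, 0, 0.005], "yaw": 0}
    - {"grip": -1, "translation": [0, 0, 0], "yaw": 0}
    - {"grip": -1, "translation": [0, 0, 0], "yaw": 0}

```text
t: 18.0
tool_pos: [617.4, 129.9, 106.3]
tcp_rot: [0.0, 0.517, 0.856, 0.0]
force: [0.0, 0.0, 1.0]
gripper_width: 0.5
```

```bash
python3 look.py l
```

```text
18.1 [617.6 129.9 106.6] [ 0.26 -0.06 -0.43] 0.7291161830889213
```

View pics/side_l.png

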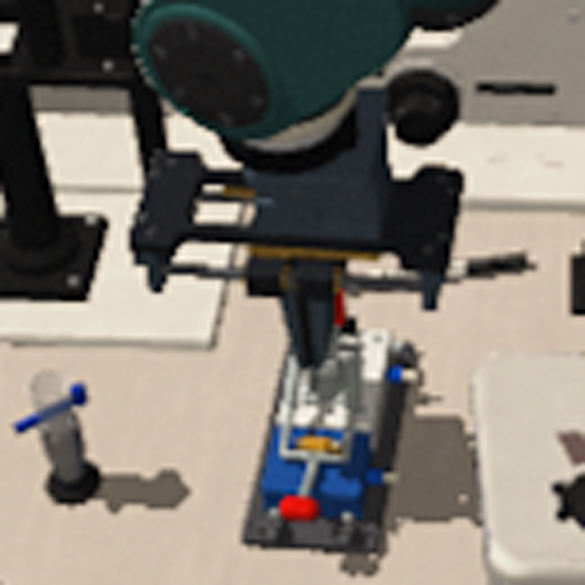

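View pics/top_l.png

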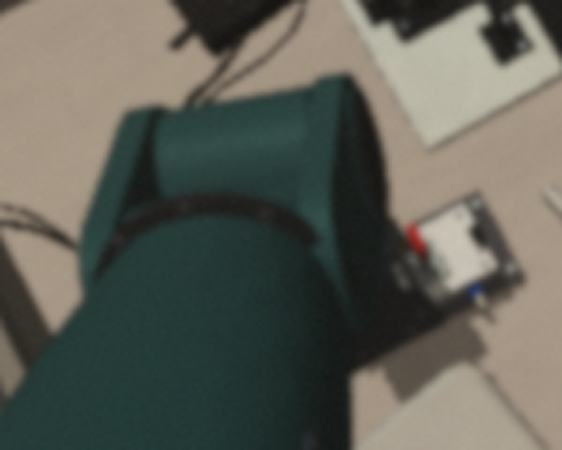

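>>> drive_tool:
  increments:
    - {"grip": -1, "translation": [-0.005, 0, 0.003], "yaw": 0}
    - {"grip": -1, "translation": [-0.005, 0, 0.002], "yaw": 0}
    - {"grip": -1, "translation": [-0.004, 0, 0], "yaw": 0}
    - {"grip": -1, "translation": [-0.003, 0, 0], "yaw": 0}
    - {"grip": -1, "translation": [-0.003, 0, -0.0005], "yaw": 0}
    - {"grip": -1, "translation": [-0.0025, 0, -0.0005], "yaw": 0}
    - {"grip": -1, "translation": [-0.0025, 0, 0], "yaw": 0}
    - {"grip": -1, "translation": [-0.0025, 0, 0], "yaw": 0}
    - {"grip": -1, "translation": [0, 0, 0], "yaw": 0}

```text
t: 19.0
tool_pos: [630.0, 105.2, 101.7]
tcp_rot: [-0.0, 0.517, 0.856, -0.0]
force: [-0.6, 1.5, -1.3]
gripper_width: 0.9
```

>>> drive_tool:
  increments:
    - {"grip": -1, "translation": [-0.0028, 0, 0], "yaw": 0}
    - {"grip": -1, "translation": [-0.0028, 0, 0.0003], "yaw": 0}
    - {"grip": -1, "translation": [0, 0, 0], "yaw": 0}

```text
t: 19.3
tool_pos: [632.7, 100.1, 101.4]
tcp_rot: [0.0, 0.517, 0.856, 0.0]
force: [-1.0, 1.9, -0.8]
gripper_width: 0.5
```

>>> drive_tool:
  increments:
    - {"grip": -1, "translation": [-0.0028, 0, 0.0004], "yaw": 0}
    - {"grip": -1, "translation": [-0.0028, 0, 0.0005], "yaw": 0}
    - {"grip": -1, "translation": [-0.0028, 0, 0.0007], "yaw": 0}
    - {"grip": -1, "translation": [-0.0028, 0, 0.0008], "yaw": 0}
    - {"grip": -1, "translation": [0, 0, 0], "yaw": 0}

```text
t: 19.8
tool_pos: [638.0, 90.1, 99.0]
tcp_rot: [0.0, 0.517, 0.856, 0.0]
force: [-0.1, 1.8, -0.2]
gripper_width: 0.4
```

>>> drive_tool:
  increments:
    - {"grip": -1, "translation": [-0.0028, 0, 0.0011], "yaw": 0}
    - {"grip": -1, "translation": [-0.0027, 0, 0.0011], "yaw": 0}
    - {"grip": -1, "translation": [-0.0027, 0, 0.0014], "yaw": 0}
    - {"grip": -1, "translation": [-0.0027, 0, 0.0014], "yaw": 0}
    - {"grip": -1, "translation": [0, 0, 0], "yaw": 0}

```text
t: 20.3
tool_pos: [643.0, 80.4, 93.8]
tcp_rot: [0.0, 0.517, 0.856, -0.0]
force: [-1.0, 0.3, 1.0]
gripper_width: 0.6
```

```bash
python3 look.py m
```

```text
20.4 [642.9  80.6  94. ] [-0.21  0.76  0.63] 0.48425485915516364
```

View pics/side_m.png

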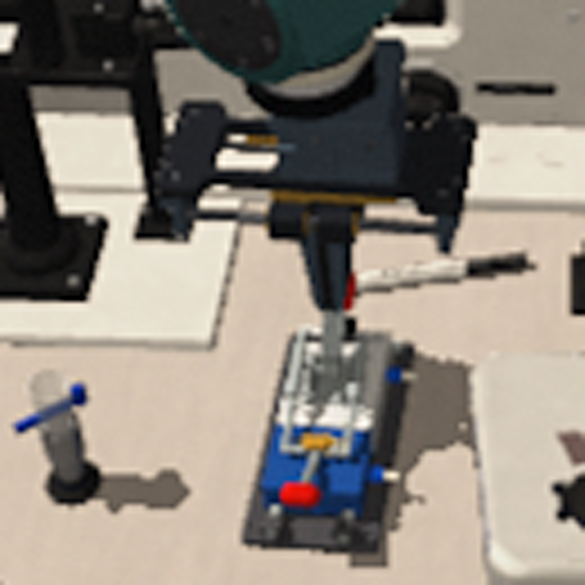

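View pics/top_m.png

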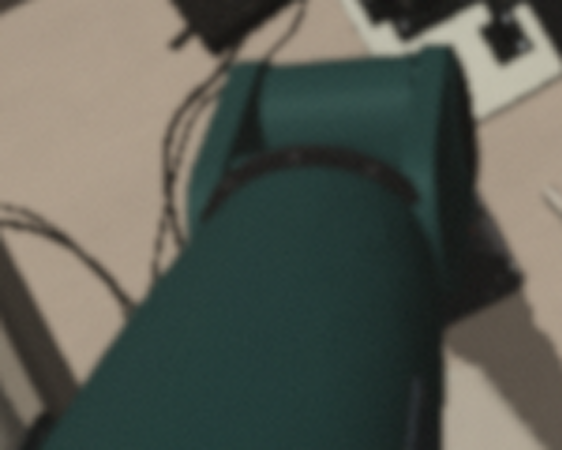

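```bash
python3 - <<'E'
import cv2
a=cv2.imread("pics/side_m_full.png")[236:304,248:298];cv2.imwrite("pics/smz.png",cv2.resize(a,None,fx=10.6,fy=10.6,interpolation=cv2.INTER_CUBIC))
E
```

```text
(no output)
```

View pics/smz.png

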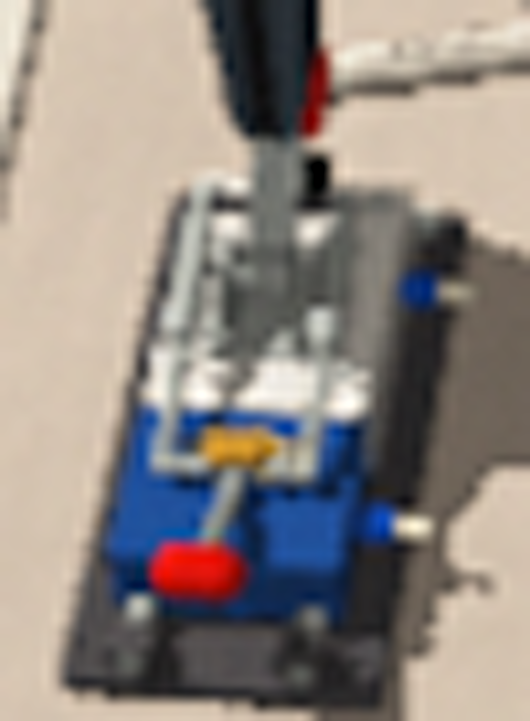

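>>> drive_tool:
  increments:
    - {"grip": -1, "translation": [-0.0026, 0, 0.0017], "yaw": 0}
    - {"grip": -1, "translation": [-0.0026, 0, 0.0017], "yaw": 0}
    - {"grip": -1, "translation": [-0.0025, 0, 0.002], "yaw": 0}
    - {"grip": -1, "translation": [-0.0025, 0, 0.0021], "yaw": 0}
    - {"grip": -1, "translation": [0, 0, 0], "yaw": 0}

```text
t: 20.9
tool_pos: [647.8, 71.4, 86.3]
tcp_rot: [0.0, 0.517, 0.856, -0.0]
force: [-0.3, -0.7, 0.6]
gripper_width: 0.5
```

>>> drive_tool:
  increments:
    - {"grip": -1, "translation": [-0.0012, 0, 0.0025], "yaw": 0}
    - {"grip": -1, "translation": [-0.0012, 0, 0.0026], "yaw": 0}
    - {"grip": -1, "translation": [0, 0, 0], "yaw": 0}

```text
t: 21.2
tool_pos: [648.8, 69.5, 81.1]
tcp_rot: [0.0, 0.517, 0.856, -0.0]
force: [0.1, -0.3, 1.0]
gripper_width: 0.8
```

>>> drive_tool:
  increments:
    - {"grip": -1, "translation": [-0.0015, 0, 0.0028], "yaw": 0}
    - {"grip": -1, "translation": [-0.0015, 0, 0.0028], "yaw": 0}
    - {"grip": -1, "translation": [0, 0, 0], "yaw": 0}

```text
t: 21.5
tool_pos: [649.9, 66.9, 75.3]
tcp_rot: [-0.0, 0.517, 0.856, -0.0]
force: [-0.1, 0.1, 0.4]
gripper_width: 0.6
```

```bash
python3 look.py n
```

```text
21.6 [649.9  67.   75.6] [-0.19  0.18 -0.54] 0.6532399346305421
```

View pics/side_n.png

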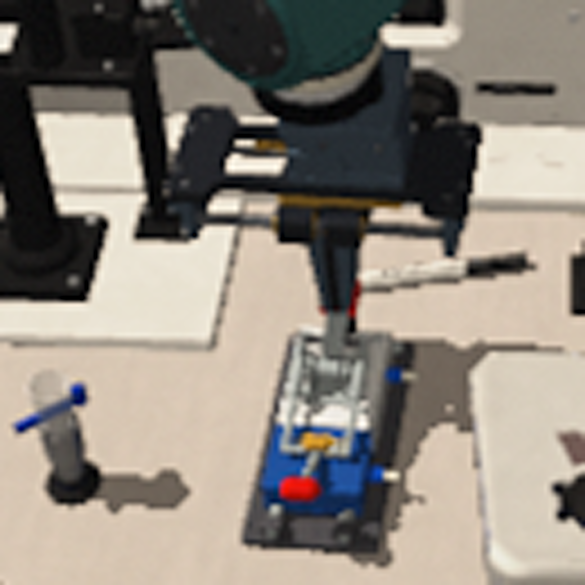

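```bash
python3 - <<'E'
from fitm import *
for l in(.85,1.0,1.2,1.3,1.45,1.57):
    M=mech(l,0);print(l,((proj(env,'side',c2w(P0,[M['pad0'],M['pad1'],M['pad1']+[0,12,0],M['pad1']-[0,12,0]]))+sh['side']-(200,180))*4.5).round())
import cv2
a=cv2.imread("pics/side_n_full.png")[236:304,248:298];cv2.imwrite("pics/snz.png",cv2.resize(a,None,fx=10.6,fy=10.6,interpolation=cv2.INTER_CUBIC))
E
```

```text
0.85 [[335. 309.]
 [338. 268.]
 [357. 269.]
 [319. 267.]]
1.0 [[336. 310.]
 [340. 269.]
 [359. 271.]
 [322. 268.]]
1.2 [[338. 313.]
 [343. 275.]
 [362. 276.]
 [324. 274.]]
1.3 [[339. 315.]
 [344. 279.]
 [363. 280.]
 [326. 278.]]
1.45 [[340. 320.]
 [346. 286.]
 [364. 288.]
 [327. 285.]]
1.57 [[340. 324.]
 [347. 294.]
 [365. 295.]
 [328. 293.]]
```

View pics/snz.png

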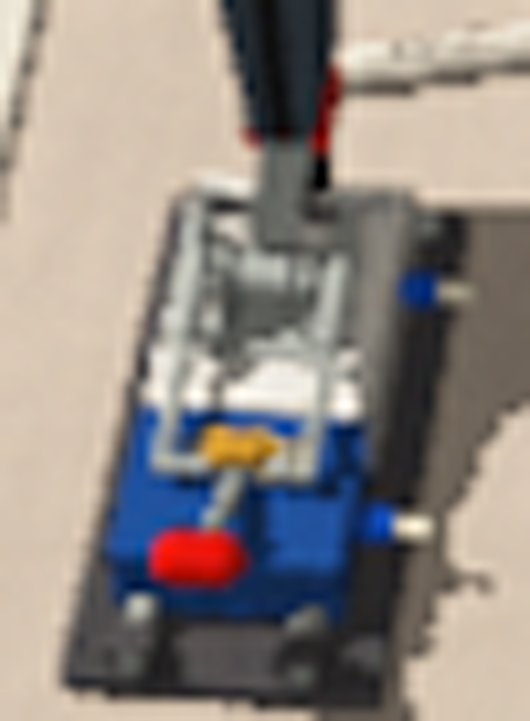

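>>> drive_tool:
  increments:
    - {"grip": -1, "translation": [-0.0015, 0, 0.0025], "yaw": 0}
    - {"grip": -1, "translation": [-0.0015, 0, 0.0025], "yaw": 0}
    - {"grip": -1, "translation": [-0.0015, 0, 0.0025], "yaw": 0}
    - {"grip": -1, "translation": [0, 0, 0], "yaw": 0}

```text
t: 22.0
tool_pos: [652.1, 62.8, 67.9]
tcp_rot: [-0.0, 0.517, 0.856, -0.0]
force: [-0.5, 0.5, -0.0]
gripper_width: 0.4
```

>>> drive_tool:
  increments:
    - {"grip": -1, "translation": [-0.0015, 0, 0.0025], "yaw": 0}
    - {"grip": -1, "translation": [-0.0015, 0, 0.0025], "yaw": 0}
    - {"grip": -1, "translation": [-0.0015, 0, 0.002], "yaw": 0}
    - {"grip": -1, "translation": [0, 0, 0], "yaw": 0}

```text
t: 22.4
tool_pos: [654.2, 58.8, 61.0]
tcp_rot: [-0.0, 0.517, 0.856, -0.0]
force: [-0.5, -0.6, -0.0]
gripper_width: 0.5
```

>>> drive_tool:
  increments:
    - {"grip": -1, "translation": [0, 0, 0.001], "yaw": 0}
    - {"grip": -1, "translation": [0, 0, 0.001], "yaw": 0}
    - {"grip": -1, "translation": [0, 0, 0], "yaw": 0}

```text
t: 22.7
tool_pos: [654.2, 59.0, 59.3]
tcp_rot: [-0.0, 0.517, 0.856, -0.0]
force: [-0.4, 0.5, 0.2]
gripper_width: 0.5
```

Now 0.7 mm steps until the stop is felt.

>>> drive_tool:
  increments:
    - {"grip": -1, "translation": [0, 0, 0.0008], "yaw": 0}
    - {"grip": -1, "translation": [0, 0, 0], "yaw": 0}

```text
t: 22.9
tool_pos: [654.2, 59.0, 58.5]
tcp_rot: [0.0, 0.517, 0.856, 0.0]
force: [0.3, -1.0, -0.1]
gripper_width: 0.4
```

>>> drive_tool:
  increments:
    - {"grip": -1, "translation": [0, 0, 0.0007], "yaw": 0}
    - {"grip": -1, "translation": [0, 0, 0], "yaw": 0}

```text
t: 23.1
tool_pos: [654.2, 59.0, 57.8]
tcp_rot: [0.0, 0.517, 0.856, 0.0]
force: [0.5, -0.1, 0.6]
gripper_width: 0.3
```

>>> drive_tool:
  increments:
    - {"grip": -1, "translation": [0, 0, 0.0007], "yaw": 0}
    - {"grip": -1, "translation": [0, 0, 0], "yaw": 0}

```text
t: 23.3
tool_pos: [654.3, 59.0, 57.2]
tcp_rot: [-0.0, 0.517, 0.856, -0.0]
force: [-0.9, -0.7, 1.3]
gripper_width: 0.6
```

```bash
python3 look.py o; python3 - <<'E'
import cv2
a=cv2.imread("pics/side_o_full.png")[236:304,248:298];cv2.imwrite("pics/soz.png",cv2.resize(a,None,fx=10.6,fy=10.6,interpolation=cv2.INTER_CUBIC))
E
```

```text
23.4 [654.3  59.   57.2] [-0.63  0.22  1.34] 0.21622089791872878
```

View pics/soz.png

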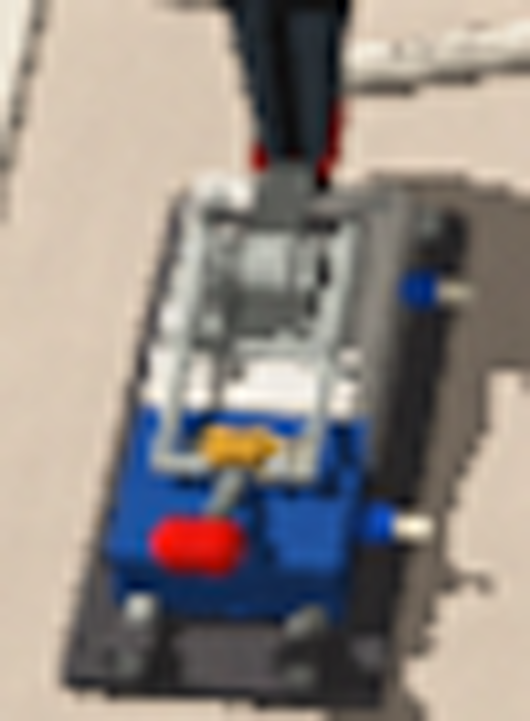

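>>> drive_tool:
  increments:
    - {"grip": -1, "translation": [0, 0, 0.0006], "yaw": 0}
    - {"grip": -1, "translation": [0, 0, 0], "yaw": 0}

```text
t: 23.6
tool_pos: [654.4, 59.0, 57.1]
tcp_rot: [0.0, 0.517, 0.856, 0.0]
force: [-4.4, -0.2, 9.4]
gripper_width: 0.4
```

>>> drive_tool:
  increments:
    - {"grip": -1, "translation": [0, 0, 0.0004], "yaw": 0}
    - {"grip": -1, "translation": [0, 0, 0], "yaw": 0}

```text
t: 23.8
tool_pos: [654.4, 59.0, 56.9]
tcp_rot: [0.0, 0.517, 0.856, 0.0]
force: [-5.1, -0.2, 13.5]
gripper_width: 0.3
```

>>> drive_tool:
  increments:
    - {"grip": -1, "translation": [0, 0, -0.002], "yaw": 0}
    - {"grip": -1, "translation": [0, 0, -0.01], "yaw": 0}
    - {"grip": -1, "translation": [0, 0, -0.03], "yaw": 0}
    - {"grip": -1, "translation": [0, 0, -0.04], "yaw": 0}
    - {"grip": -1, "translation": [0, 0, -0.04], "yaw": 0}
    - {"grip": -1, "translation": [0.02, -0.035, -0.03], "yaw": 0}
    - {"grip": -1, "translation": [0.02, -0.035, -0.03], "yaw": 0}
    - {"grip": -1, "translation": [0.02, -0.035, -0.02], "yaw": 0}
    - {"grip": -1, "translation": [0, 0, 0], "yaw": 0}
    - {"grip": -1, "translation": [0, 0, 0], "yaw": 0}

```text
t: 24.8
tool_pos: [533.8, 63.4, 259.1]
tcp_rot: [0.001, 0.517, 0.856, 0.001]
force: [0.0, -1.0, -0.9]
gripper_width: 0.5
```

```bash
python3 look.py p; python3 - <<'E'
import cv2
a=cv2.imread("pics/side_p_full.png")[236:304,248:298];cv2.imwrite("pics/spz.png",cv2.resize(a,None,fx=8,fy=8,interpolation=cv2.INTER_CUBIC))
E
```

```text
24.9 [534.3  63.3 257.7] [ 0.66 -0.48 -0.58] 0.5958993376916482
```

View pics/spz.png

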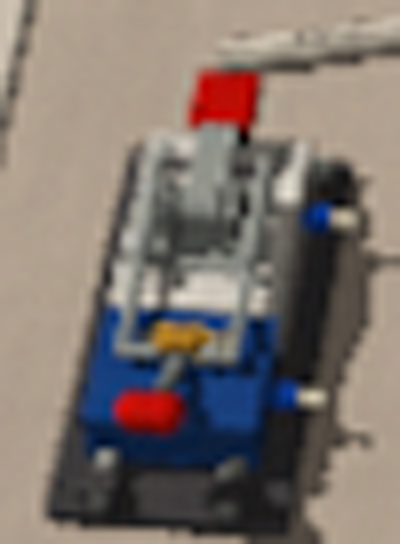

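View pics/top_p_full.png

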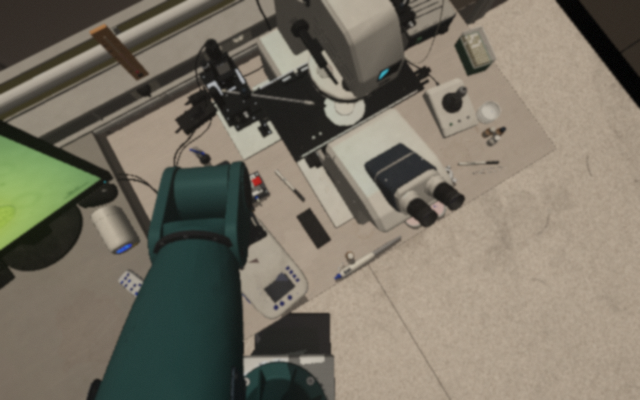

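View pics/side_p_full.png

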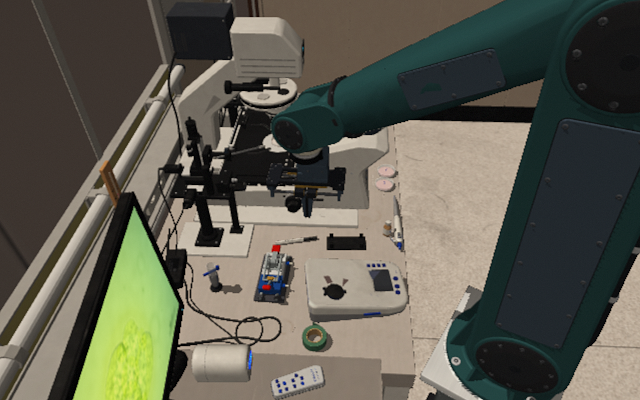

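```bash
python3 - <<'E'
from plant import env
print(env.finish_job()); print(env.get_state()['t'])
E
```

```text
the job is handed in; nothing more can be done
None
the job is handed in; nothing more can be done
```

I shut the flow cell latch and handed the job in after about 25 s of the 72 s allowed. I had no direct measurement that the blue half is tight against the metal half.

- **Bail:** I gripped the red barrel grip and lowered the crossbar behind the hook until it touched the sill. I then drew it back against about 3–4 N of lever drag. When the force along the draw rose to about 8 N, the hook was met, and I opened the fingers. The crossbar stayed under the lip when the gripper left.
- **Lever:** I swept it over with the shut fingers and pressed it onto its stop. The pad met a solid stop at z ≈ 57 mm, the expected home height, with about 13 N at the end.

**Last checks:**
- **Lever position:** after backing off, the last side picture shows the lever still level. Its pad is within about 0.3 px of where the model puts it for fully home.
- **Crossbar:** the same picture shows it still behind the brass hook.
- **Bystanders:** the filter stand, marker, label roll, vial and dishes look unmoved by eye in the pictures.

**Less certain:**
- **Seam:** I could not resolve the 1.6 mm seam closure in the images, so I am inferring it from the lever and crossbar positions.
- **Resistance:** the lever pushed back with only about 2 N at the pad. That is less than the "up to about 8 N" in the description and I did not explain it, but the bail stayed caught throughout.

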